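# Swap ceramic setting plates in a purged storage rack

### The job

First turn the purge-air valve fully shut. Then take the two finished ceramic plates out of the rack and lay them flat, side by side, on the rubber pad, and slide every plate waiting on the bench fully home into a free bay of the rack, one to a bay; the ceramic chips, so hold it lightly (no more than about 30 N of grip) and never press it against the rack harder than 40 N. When all are in, set the valve half open (45 degrees), and leave the black plug in its bay and everything else on the bench where it is.

Things in the scene. Friction and masses are not known exactly. Their poses are not given: they have to be found in the camera images.
- rack: low aluminium rack, clear roof, 80 x 334 x 40 mm (x, y, z). Origin: centre of its underside; z up, +x into the bays. Four flat bays at y = -135, -45, 45 and 135 mm (points bay0 to bay3). Mouths flare from x = -40 to -30 mm; a 24 mm wide tongue carries each bay's floor out to x = -72 mm; back stop at x = 30 mm: a plate that is home has its centre at x = -22.5 mm and sticks 35 mm out of the flare
- bay0 (a point): middle of the floor of the bay at rack y = -135 mm, at its mouth (rack x = -30 mm), 22 mm above the bench; axes as the rack's. The bay is 43 mm wide, 12.5 mm high and 60 mm deep from here
- bay1 (a point): middle of the floor of the bay at rack y = -45 mm, at its mouth (rack x = -30 mm), 22 mm above the bench; axes as the rack's. The bay is 43 mm wide, 12.5 mm high and 60 mm deep from here
- bay2 (a point): middle of the floor of the bay at rack y = 45 mm, at its mouth (rack x = -30 mm), 22 mm above the bench; axes as the rack's. The bay is 43 mm wide, 12.5 mm high and 60 mm deep from here
- bay3 (a point): middle of the floor of the bay at rack y = 135 mm, at its mouth (rack x = -30 mm), 22 mm above the bench; axes as the rack's. The bay is 43 mm wide, 12.5 mm high and 60 mm deep from here
- plate_a: flat white ceramic plate, 105 x 40 x 10 mm, 0.18 kg; origin at the centre of its underside, x along its length, y across its width, z up; waits flat on the bench at the left (may be absent)
- plate_b: flat white ceramic plate, 105 x 40 x 10 mm, 0.18 kg; origin at the centre of its underside, x along its length, y across its width, z up; waits flat on the bench at the left (may be absent)
- plate_c: flat white ceramic plate, 105 x 40 x 10 mm, 0.18 kg; origin at the centre of its underside, x along its length, y across its width, z up; waits flat on the bench at the left (may be absent)
- finished_a: flat white ceramic plate, 105 x 40 x 10 mm, 0.18 kg; origin at the centre of its underside, x along its length, y across its width, z up; a finished plate: lies home in one bay of the rack at the start, sticking 35 mm out
- finished_b: flat white ceramic plate, 105 x 40 x 10 mm, 0.18 kg; origin at the centre of its underside, x along its length, y across its width, z up; a finished plate: lies home in one bay of the rack at the start, sticking 35 mm out
- plug: short black plastic blanking plug, 82.5 x 40 x 10 mm with a 12 mm high fin across its outer end, that closes one bay and sticks 12.5 mm out; its origin is where a home plate's would be. Stays there
- pad: thin black rubber pad fixed on the bench, 150 x 160 x 4 mm (x, y, z); origin at the centre of its underside, top at z = 4 mm
- valve_body: brass ball valve on a foot, fixed to the bench; its pipe (170 mm long, diameter 20 mm, centre 42 mm high) runs along its x; origin under its centre, z up. Body top at 63 mm
- valve (a joint): the valve's grey bar handle, turning about the vertical axis through valve_body's origin: 0 = shut (bar across the pipe, along valve_body's y), 1.571 = fully open (bar in line with the pipe), opening counter-clockwise from above; half open is 0.785
- valve_grip (a point): centre of the handle bar, on the turning axis, 83 mm above the bench. The bar is 66 mm long, 12 mm thick, 24 mm high (71 to 95 mm above the bench); its long side is this point's y
- con_rod: steel connecting rod, 180 mm long, lying behind the rack; origin at its underside. To be left alone
- piston: aluminium piston, 82 mm across, 66 mm high; origin at its underside. To be left alone
- wrist_pin: hollow steel wrist pin, 26 mm across, 50 mm high, standing among the waiting plates; origin at its underside. To be left alone
- weight: steel knobbed weight, 44 mm across, 40 mm high, between rack and pad; origin at its underside. To be left alone
- oil: white plastic bottle, 60 mm across, 130 mm high; origin at its underside. To be left alone
- driver: screwdriver 150 mm long, lying in front of the rack; origin at its underside. To be left alone
- pin_cup: steel bowl, 70 mm across, 50 mm high, behind the rack; origin at its underside. To be left alone
Not all that is in view belongs to the job. Leave any orange look-alike of the finished_b alone. Leave any blue look-alike of the plate_c alone.

How it is judged:
On the way, in this order (a step that is already met when the one before it is completed fails the run):
1. the valve is fully shut while both finished plates are still home in the rack and no waiting plate has been loaded (value of joint valve below 0.1 rad and x of finished_a in the frame of rack between -0.0275 and -0.015 m and z of finished_a in the frame of rack between 0.018 and 0.027 m and y of finished_a in the frame of rack between -0.16 and 0.16 m and angle between the x axis of each of finished_a, finished_b and the x axis of rack, either way round below 0.12 rad and angle between the z axis of each of finished_a, finished_b and the z axis of rack, either way round below 0.12 rad and x of finished_b in the frame of rack between -0.0275 and -0.015 m and z of finished_b in the frame of rack between 0.018 and 0.027 m and y of finished_b in the frame of rack between -0.16 and 0.16 m and z of each of plate_a, plate_b, plate_c in the frame of rack below 0.017 m), for 0.2 s.
2. with the valve still shut, both finished plates lie flat on the pad and every waiting plate is fully home in a bay (value of joint valve below 0.1 rad and z of finished_a in the frame of pad between 0.001 and 0.008 m and x of finished_a in the frame of pad between -0.06 and 0.06 m and y of finished_a in the frame of pad between -0.07 and 0.07 m and angle between the z axis of each of finished_a, finished_b and the z axis of pad, either way round below 0.06 rad and z of finished_b in the frame of pad between 0.001 and 0.008 m and x of finished_b in the frame of pad between -0.06 and 0.06 m and y of finished_b in the frame of pad between -0.07 and 0.07 m and x of plate_a in the frame of rack between -0.0275 and -0.015 m and z of plate_a in the frame of rack between 0.018 and 0.027 m and y of plate_a in the frame of rack between -0.16 and 0.16 m and angle between the x axis of each of plate_a, plate_b, plate_c and the x axis of rack, either way round below 0.12 rad and angle between the z axis of each of plate_a, plate_b, plate_c and the z axis of rack, either way round below 0.12 rad and x of plate_b in the frame of rack between -0.0275 and -0.015 m and z of plate_b in the frame of rack between 0.018 and 0.027 m and y of plate_b in the frame of rack between -0.16 and 0.16 m and x of plate_c in the frame of rack between -0.0275 and -0.015 m and z of plate_c in the frame of rack between 0.018 and 0.027 m and y of plate_c in the frame of rack between -0.16 and 0.16 m), for 0.2 s.
3. the valve is set half open (value of joint valve between 0.655 and 0.915 rad and velocity of joint valve below 0.05 rad/s), for 0.2 s.
At the end, for the whole second after the job is handed in: The valve stands at 0.785 rad within 0.13 rad and is still; both finished plates lie flat on the pad itself, not on each other, their centres within 60 mm (pad x) and 70 mm (pad y) of the pad's centre; every waiting plate is in a bay, within 5 mm of the back stop, square and at rest (all of step 3 and z of finished_a in the frame of pad between 0.001 and 0.008 m and x of finished_a in the frame of pad between -0.06 and 0.06 m and y of finished_a in the frame of pad between -0.07 and 0.07 m and angle between the z axis of each of finished_a, finished_b and the z axis of pad, either way round below 0.06 rad and z of finished_b in the frame of pad between 0.001 and 0.008 m and x of finished_b in the frame of pad between -0.06 and 0.06 m and y of finished_b in the frame of pad between -0.07 and 0.07 m and linear speed of each of finished_a, finished_b, plate_a, plate_b, plate_c below 0.02 m/s and x of plate_a in the frame of rack between -0.0275 and -0.015 m and z of plate_a in the frame of rack between 0.018 and 0.027 m and y of plate_a in the frame of rack between -0.16 and 0.16 m and angle between the x axis of each of plate_a, plate_b, plate_c and the x axis of rack, either way round below 0.12 rad and angle between the z axis of each of plate_a, plate_b, plate_c and the z axis of rack, either way round below 0.12 rad and x of plate_b in the frame of rack between -0.0275 and -0.015 m and z of plate_b in the frame of rack between 0.018 and 0.027 m and y of plate_b in the frame of rack between -0.16 and 0.16 m and x of plate_c in the frame of rack between -0.0275 and -0.015 m and z of plate_c in the frame of rack between 0.018 and 0.027 m and y of plate_c in the frame of rack between -0.16 and 0.16 m); the robot touches nothing.
It fails at once if a ceramic plate is squeezed: the contact force of the fingers on it, both pads together, exceeds 80 N (contact force between the fingers and plate_a above 80 N or contact force between the fingers and plate_b above 80 N or contact force between the fingers and plate_c above 80 N or contact force between the fingers and finished_a above 80 N or contact force between the fingers and finished_b above 80 N).
It fails at once if a ceramic plate is pressed against the rack with more than 40 N (contact force between any of plate_a, plate_b, plate_c, finished_a, finished_b and rack above 40 N).
It fails at once if the black plug is moved by more than 12 mm (distance of plug from where it was at the start of the episode above 0.012 m).
It fails at once if something else on the bench is moved by more than 40 mm (connecting rod, piston, wrist pin, steel weight, oil bottle, screwdriver, small steel bowl) (distance of any of con_rod, piston, wrist_pin, weight, oil, driver, pin_cup from where it was at the start of the episode above 0.04 m).
Of plate_a, plate_b, plate_c only 2 to 3 are there at a start; the rules pass over those that are not, and their reading is None.
At some moment in a run one of plate_a, plate_b, plate_c may be knocked a few centimetres aside while the robot is not near it.
Once in a run the grip may slacken for a moment while it holds something.
It also fails if it takes over 210 s, if anything falls off the work surface, if the arm or the gripper's body presses on something with over 40 N, if the wrist force passes 120 N, or if a joint passes its speed limit or range.

### The arm

A 6-joint arm with a two-finger parallel gripper is mounted at the origin on the work surface. World frame = base frame: x ahead of the robot, y to its left, z up, the work surface at z = 0. Lengths are in m, angles in rad, forces in N, time in s.
With the tool pointing down it reaches from about 0.225 to 0.875 m from the base axis. Payload 3.4 kg.
Tool frame: the origin (TCP) lies at the very end of the fingers, on their centre line; the grasp point (between the pads) lies manip.grip_point_offset behind it (manip.grip_point_offset is the distance from the TCP to the grasp point, in m); z points along the fingers, y is the line along which they close (so a half turn about z gives the same grasp; the last joint's range is limited). The gripper opens to 85 mm and grips with 20 to 120 N. Pads are 22 mm wide; open, the fingers measure 114 mm over their backs; the gripper's body (76 mm by 85 mm) begins 54 mm behind the grasp point. The pads swing forward as they close: fully open they stand 13 mm farther back than shut.
Start: joints at [-1.321, 0.276, 1.505, -0, 1.361, -0.121], TCP at [0.208, -0.536, 0.231] pointing down, gripper open.
Joint ranges: [-2.89, 2.89], [-0.75, 2.08], [0.22, 2.7], [-1.18, 4.32], [0.11, 2.71], [-2.7, 2.7]. Speed limits (rad/s): [2.57, 2.57, 3.14, 3.14, 3.14, 3.14].

### API

Orientations are given as a unit quaternion [w, x, y, z].
In Python, from rig import manip gives the robot as it stands.
- The arm moves only by the shell command python3 -m pendant 'ROWS' [FORCE]. ROWS is JSON, a list of rows, each an object of numbers: "jaw": the opening, from -1 (shut) to 1 (fully open); "tx", "ty", "tz": the shift along the world's x, y, z in cm; "ax", "ay", "az": the turn, a rotation vector about the world's x, y, z in degrees. In form: [{"jaw": .., "tx": .., "ty": .., "tz": .., "ax": .., "ay": .., "az": ..}, ...]. A call has 1 to 10 rows; each row is the pose to reach, as a shift and turn from the pose commanded when the call began; what a row does not reach only later rows make up. A row lasts 1/8 s, in which the tool goes at most 62.5 mm and 10.7 degrees, less where a joint would pass 70% of its speed; a pose out of reach is approached as far as the arm can. A call with a gripper value outside its range is refused whole. The fingers move at their own pace and stop on an object; FORCE is the grip in N (left out, the last holds). Time passes only in rows, so rows that repeat a pose let the fingers close. It gives the time, the measured TCP pose, the force, the opening and the grip force at its end, in the units of the state.
- manip.get_state(): the state, without advancing time (a new reading comes with each control period).
- manip.get_image(name): name is "side" or "top"; returns a dict with "pixels" (384x512x3 uint8, blue, green, red), "depth" (384x512 float32, m along the optical axis (not along the pixel's ray), 0 where there is no reading), "fx", "fy", "cx", "cy" (pixels), "pose" (4x4, takes a point from camera to world coordinates). Camera axes: x right, y down, z forward; pixel columns grow to the right and rows downward; lengths in m; the calibration is good to about 2 mm. A picture is of the moment at which its call begins.
- manip.sign_off(): hands the job in; it is judged then, once.
The state is a dict: "clock": time; "qpos": joint angles; "qd": joint speeds; "effort": joint torques, N m; "position": TCP position; "ee_rot": TCP orientation; "contact_force": force on the tool from outside, world axes, zero at the start; "moment": the same for the moment, N m; "width": finger opening in m; "gripper_force": force on a finger pad.
Only numpy, scipy, OpenCV 4.12 (cv2) and the standard library are available. Lean on these libraries where they do the work, as an engineer would, in place of code of your own. Each camera call takes 0.05 s, during which the arm holds its last target. There are 200 camera calls.

## Working session

There is one attempt and no reset: what is moved stays moved. The work goes in short steps, Python scripts to look and compute and a shell command to move; the robot and the scene stay as the last step left them, time stands still between calls to the robot, and variables do not carry over. Pictures are saved under pics/ and viewed, at most 14 in all, crops included, and the job is handed in when it is done.

```bash
ls; mkdir -p pics
python3 - <<'E'
from rig import manip
import cv2,numpy as np,pickle
print(manip.get_state(), manip.grip_point_offset)
for n in("top","side"):
    im=manip.get_image(n); pickle.dump(im,open(f"pics/{n}0.pkl","wb"))
    print(n,im["fx"],im["fy"],im["cx"],im["cy"],np.round(im["pose"],3).tolist())
    cv2.imwrite(f"pics/{n}0.png",cv2.resize(im["pixels"],(800,600),interpolation=cv2.INTER_CUBIC))
E
```

```text
pics
{'clock': 0.0, 'qpos': array([-1.32098188e+00,  2.76610320e-01,  1.50615682e+00, -3.29325627e-05,
        1.36065231e+00, -1.20995230e-01]), 'qd': array([-2.58357465e-04,  3.72956891e-05, -8.38484466e-04,  2.57767002e-04,
       -5.42060437e-05, -1.78393563e-03]), 'effort': array([ 3.81970531e-04, -4.16773224e+01, -2.45801979e+01, -2.29951183e-04,
        1.08400395e-02,  2.09412178e-05]), 'position': array([ 0.208219  , -0.53541396,  0.23042151]), 'ee_rot': array([-9.10465498e-04,  9.82860655e-01,  1.84347764e-01, -7.48583073e-05]), 'contact_force': array([ 0.46838284, -0.17066912, -0.45918755]), 'moment': array([-0.00181232,  0.02339398, -0.00214776]), 'gripper_force': 0.0, 'width': 0.08549075544759968} 0.0187
top 422.93914913250313 422.93914913250313 247.95746291044995 181.38709743509747 [[0.002, -0.994, 0.108, 0.427], [-1.0, -0.003, -0.01, 0.025], [0.011, -0.108, -0.994, 1.145], [0.0, 0.0, 0.0, 1.0]]
side 358.82999307933875 358.82999307933875 255.99115427162675 191.205783530013 [[0.943, -0.234, 0.237, 0.311], [-0.333, -0.676, 0.657, -0.581], [0.007, -0.699, -0.715, 0.761], [0.0, 0.0, 0.0, 1.0]]
```

View pics/top0.png

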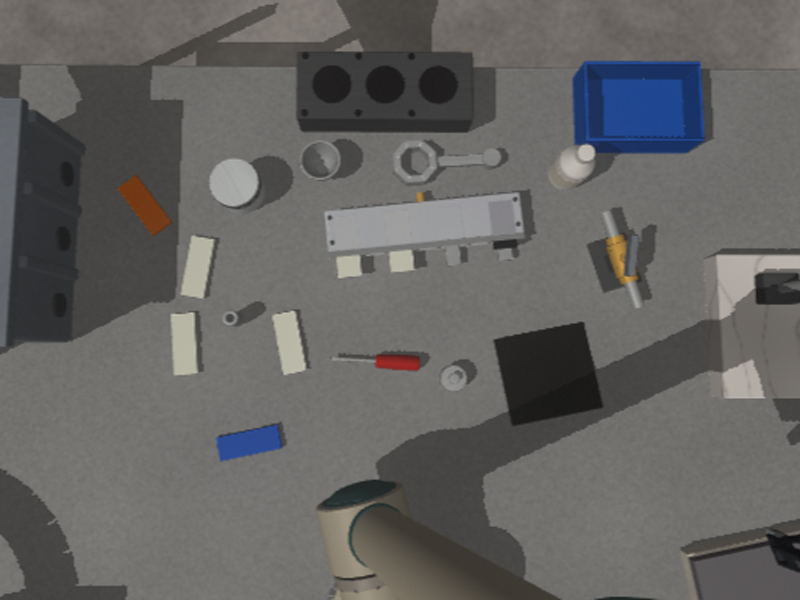

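View pics/side0.png

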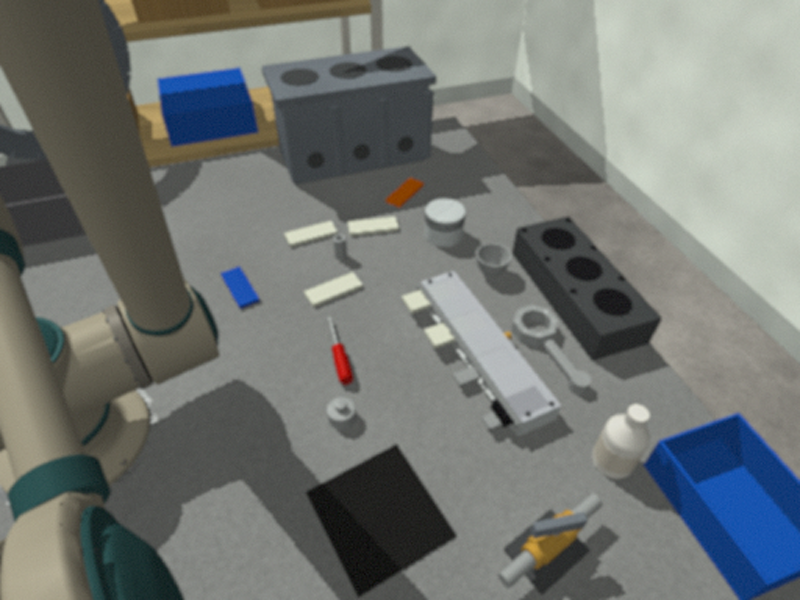

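```bash
cat > h.py <<'E'
import cv2,numpy as np,pickle
def cloud(im):
    d=im["depth"]; v,u=np.indices(d.shape)
    P=np.stack([(u-im["cx"])/im["fx"]*d,(v-im["cy"])/im["fy"]*d,d],-1)
    return P@im["pose"][:3,:3].T+im["pose"][:3,3]
def plates(im,zmax=.06):
    """cream blobs: centroid px, rect centre, long/short, yaw deg, median z (rect in world xy)"""
    hsv=cv2.cvtColor(im["pixels"],cv2.COLOR_BGR2HSV); P=cloud(im)
    m=((hsv[...,2]>120)&(hsv[...,1]>25)&(hsv[...,1]<90)&(hsv[...,0]>18)&(hsv[...,0]<45)).astype(np.uint8)
    n,l,s,c=cv2.connectedComponentsWithStats(m)
    out=[]
    for i in range(1,n):
        if s[i,4]<80 or s[i,4]>5000: continue
        p=P[l==i]; p=p[im["depth"][l==i]>0]
        z=np.median(p[:,2])
        if not -.02<z<zmax: continue
        p=p[abs(p[:,2]-z)<.004]
        (x,y),(w,h),a=cv2.minAreaRect((p[:,:2]*1000).astype(np.float32))
        if w<h: a+=90; w,h=h,w
        out.append((np.round(c[i],1),round(x,1),round(y,1),round(w,1),round(h,1),round((a+90)%180-90,1),round(z*1000,1)))
    return out
E
python3 - <<'E'
from h import *
for n in("top","side"):
    im=pickle.load(open(f"pics/{n}0.pkl","rb")); P=cloud(im)
    print(n)
    for r in plates(im): print(*r)
    pts={"top":dict(rackTL=(328,214),rackTR=(519,197),rackBR=(521,230),rackBL=(333,248),padTL=(496,341),padTR=(582,324),padBR=(600,406),padBL=(513,423),pipeA=(609,215),pipeB=(638,300),barA=(632,240),barB=(631,272),floor=(440,300),tongue=(455,256)),
    "side":dict(rackL=(425,283),rackTR=(455,275),rackBR=(555,405),rackBL=(520,420),pipeA=(592,503),pipeB=(512,572),barA=(535,528),barB=(585,520),floor=(420,380))}[n]
    for k,(u,v) in pts.items(): print(k,np.round(P[int(v*.64),int(u*.64)]*1000,1))
    c=im["pixels"]
    if n=="top":
        a=c[112:190,200:345]; b=c[125:205,370:420]
        a=cv2.resize(a,None,fx=5.4,fy=5.4,interpolation=cv2.INTER_CUBIC);cv2.imwrite("pics/c1.png",a)
        b=cv2.resize(b,None,fx=7,fy=7,interpolation=cv2.INTER_CUBIC);cv2.imwrite("pics/c2.png",b)
E
```

```text
top
rackTL [669.  117.3  37.3]
rackTR [ 7.066e+02 -2.193e+02  5.000e-01]
rackBR [ 640.5 -212.9   37.5]
rackBL [609.6 105.9  38.4]
padTL [ 452.8 -173.5    1.6]
padTR [ 482.7 -322.8    2.9]
padBR [ 343.9 -351.2    1.7]
padBL [ 3.147e+02 -2.008e+02  3.000e-01]
pipeA [ 665.5 -359.2   49.8]
pipeB [ 519.7 -403.7   50.3]
barA [ 615.2 -381.2   91.8]
barB [ 561.2 -375.2   95.3]
floor [ 5.231e+02 -7.690e+01 -3.000e-01]
tongue [ 600.1 -102.8   17.8]
side
[238.8 144.1] 579.6 338.9 93.8 40.5 -10.2 8.0
[198.7 149.1] 446.0 358.0 96.8 38.7 5.7 8.0
[212.1 184.7] 447.5 179.6 101.9 41.2 10.4 8.5
[ 84.6 259.7] 84.9 23.6 60.9 31.1 -71.9 11.2
[386.9 290.5] 721.7 -308.9 42.5 9.0 -74.3 45.2
rackL [608.4 106.3  38.6]
rackTR [669.  108.2  38.3]
rackBR [ 699.8 -206.2   36.4]
rackBL [ 635.3 -211.3   38.2]
pipeA [ 659.5 -361.1   50.6]
pipeB [ 520.1 -404.9   50.8]
barA [ 558.  -378.6   92.7]
barB [ 617.7 -391.4   97.1]
floor [531.1 -68.1  -2.4]
```

View pics/c1.png

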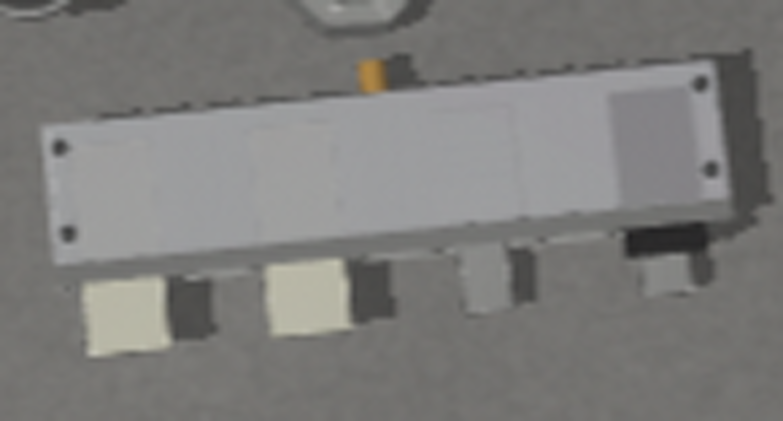

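View pics/c2.png

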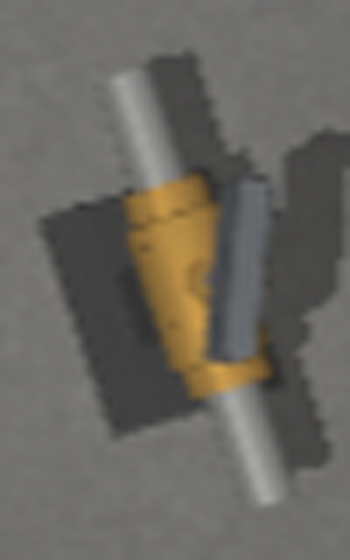

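```bash
cat >> h.py <<'E'
def ray(im,u,v,z):
    d=im["pose"][:3,:3]@np.array([(u-im["cx"])/im["fx"],(v-im["cy"])/im["fy"],1]); o=im["pose"][:3,3]
    return (o+d*(z-o[2])/d[2])*1000
E
python3 - <<'E'
from h import *
im=pickle.load(open("pics/top0.pkl","rb"))
hsv=cv2.cvtColor(im["pixels"],cv2.COLOR_BGR2HSV)
for u,v in((198,266),(185,343),(289,343),(348,266),(430,300)): print(hsv[int(v*.64),int(u*.64)])
C=lambda p,z:ray(im,200+(p[0]+.5)/5.4-.5,112+(p[1]+.5)/5.4-.5,z)
for nm,z,ps in(("roof",.04,[(40,127),(716,62),(730,203),(55,265)]),("fin3",.032,[(83,285),(165,280),(170,347),(88,355)]),("fin2",.032,[(265,268),(345,260),(352,328),(272,335)])):
    Q=np.array([C(p,z)[:2] for p in ps]); print(nm,Q.round(1).tolist(),"c",Q.mean(0).round(1),cv2.minAreaRect(Q.astype(np.float32)))
V=lambda p,z:ray(im,370+(p[0]+.5)/7-.5,125+(p[1]+.5)/7-.5,z)
for p,z in(((130,72),.05),((268,502),.05),((255,180),.095),((235,360),.095),((218,358),.095),((250,362),.095),((238,180),.095),((270,182),.095)): print(V(p,z).round(1))
B=lambda p,z:ray(im,p[0]*.64,p[1]*.64,z)
Q=np.array([B(p,.004)[:2] for p in[(494,340),(584,322),(602,407),(512,425)]]);print("pad",cv2.minAreaRect(Q.astype(np.float32)))
# plate detection in the top view, relative to local brightness
P=cloud(im)
E
```

```text
[ 28  25 181]
[ 28  24 183]
[ 28  23 185]
[ 26  24 184]
[ 23   9 113]
roof [[670.8, 122.4], [704.9, -211.5], [634.1, -217.0], [602.2, 114.2]] c [653. -48.] ((652.5572509765625, -48.17088317871094), (70.97273254394531, 335.65423583984375), 5.828769207000732)
fin3 [[593.6, 101.0], [596.2, 60.7], [563.0, 58.1], [558.9, 98.2]] c [577.9  79.5] ((577.8511962890625, 79.48751831054688), (34.773197174072266, 40.37872314453125), 4.617428779602051)
fin2 [[602.3, 11.5], [606.4, -27.9], [572.6, -31.3], [569.0, 8.0]] c [587.6  -9.9] ((587.4786987304688, -9.979379653930664), (33.959381103515625, 39.6531982421875), 5.9622392654418945)
[ 671.2 -357.1   50. ]
[ 508.5 -403.    50. ]
[ 621.6 -385.3   95. ]
[ 556.2 -375.5   95. ]
[ 556.9 -369.4   95. ]
[ 555.5 -380.9   95. ]
[ 621.6 -379.1   95. ]
[ 620.9 -390.7   95. ]
pad ((397.4408874511719, -263.2644348144531), (147.3736114501953, 159.6408233642578), 11.149168968200684)
```

```bash
python3 -m pendant '[{"jaw":0.3,"tx":6,"ty":2.5,"az":-10},{"jaw":0.3,"tx":12,"ty":5,"az":-20},{"jaw":0.3,"tx":18,"ty":7.5,"az":-29.7},{"jaw":0.3,"tx":24,"ty":10,"az":-29.7},{"jaw":0.3,"tx":30,"ty":12.5,"az":-29.7},{"jaw":0.3,"tx":35,"ty":14.5,"az":-29.7},{"jaw":0.3,"tx":38.1,"ty":15.6,"az":-29.7},{"jaw":0.3,"tx":38.1,"ty":15.6,"az":-29.7},{"jaw":0.3,"tx":38.1,"ty":15.6,"az":-29.7}]' 60; python3 -c "
from rig import manip;s=manip.get_state();print(s['qpos'],s['ee_rot'])"
```

```text
[-1.32103378e+00  2.76522943e-01  1.50601213e+00 -1.43147164e-05
  1.36068248e+00 -1.21015981e-01] [-8.10318065e-04  9.82863972e-01  1.84330553e-01 -5.92482652e-05]invalid input at $[0]: expected keys jaw, tx, ty, tz, ax, ay, az
```

```bash
python3 -m pendant '[{"jaw":0.3,"tx":6,"ty":2.5,"tz":0,"ax":0,"ay":0,"az":-10},{"jaw":0.3,"tx":12,"ty":5,"tz":0,"ax":0,"ay":0,"az":-20},{"jaw":0.3,"tx":18,"ty":7.5,"tz":0,"ax":0,"ay":0,"az":-29.7},{"jaw":0.3,"tx":24,"ty":10,"tz":0,"ax":0,"ay":0,"az":-29.7},{"jaw":0.3,"tx":30,"ty":12.5,"tz":0,"ax":0,"ay":0,"az":-29.7},{"jaw":0.3,"tx":35,"ty":14.5,"tz":0,"ax":0,"ay":0,"az":-29.7},{"jaw":0.3,"tx":38.1,"ty":15.6,"tz":0,"ax":0,"ay":0,"az":-29.7},{"jaw":0.3,"tx":38.1,"ty":15.6,"tz":0,"ax":0,"ay":0,"az":-29.7},{"jaw":0.3,"tx":38.1,"ty":15.6,"tz":0,"ax":0,"ay":0,"az":-29.7}]' 60; python3 -c "
from rig import manip;s=manip.get_state();print(s['qpos'],s['ee_rot'])"
```

```text
clock: 1.23
position: [0.5886, -0.3799, 0.2305]
ee_rot: [-0.0, 0.997, -0.074, -0.001]
contact_force: [-0.9, -1.0, -0.5]
width: 0.0554
gripper_force: 0.0
[-6.71852440e-01  4.69940173e-01  1.20340512e+00 -9.42967153e-04
  1.47008870e+00  1.04634324e+00] [-1.30830432e-04  9.97288396e-01 -7.35852352e-02 -1.02494901e-03]
```

```bash
python3 -m pendant '[{"jaw":0.3,"tx":0,"ty":0,"tz":-5,"ax":0,"ay":0,"az":0},{"jaw":0.3,"tx":0,"ty":0,"tz":-10,"ax":0,"ay":0,"az":0},{"jaw":0.3,"tx":0,"ty":0,"tz":-13,"ax":0,"ay":0,"az":0},{"jaw":0.3,"tx":0,"ty":0,"tz":-15,"ax":0,"ay":0,"az":0},{"jaw":0.3,"tx":0,"ty":0,"tz":-16,"ax":0,"ay":0,"az":0},{"jaw":0.3,"tx":0,"ty":0,"tz":-16,"ax":0,"ay":0,"az":0}]' 60; python3 -m pendant '[{"jaw":-0.2,"tx":0,"ty":0,"tz":0,"ax":0,"ay":0,"az":0},{"jaw":-0.5,"tx":0,"ty":0,"tz":0,"ax":0,"ay":0,"az":0},{"jaw":-1,"tx":0,"ty":0,"tz":0,"ax":0,"ay":0,"az":0},{"jaw":-1,"tx":0,"ty":0,"tz":0,"ax":0,"ay":0,"az":0},{"jaw":-1,"tx":0,"ty":0,"tz":0,"ax":0,"ay":0,"az":0},{"jaw":-1,"tx":0,"ty":0,"tz":0,"ax":0,"ay":0,"az":0}]' 60
```

```text
clock: 1.98
position: [0.5883, -0.3805, 0.0711]
ee_rot: [-0.0, 0.997, -0.074, -0.0]
contact_force: [-0.6, 0.5, 0.7]
width: 0.0556
gripper_force: 0.0
clock: 2.72
position: [0.5895, -0.3819, 0.0727]
ee_rot: [0.002, 0.997, -0.074, 0.001]
contact_force: [-2.2, -4.2, 4.4]
width: 0.0106
gripper_force: 60.3
```

```bash
python3 -m pendant '[{"jaw":-1,"tx":0,"ty":0,"tz":0,"ax":0,"ay":0,"az":-7},{"jaw":-1,"tx":0,"ty":0,"tz":0,"ax":0,"ay":0,"az":-15},{"jaw":-1,"tx":0,"ty":0,"tz":0,"ax":0,"ay":0,"az":-23},{"jaw":-1,"tx":0,"ty":0,"tz":0,"ax":0,"ay":0,"az":-31},{"jaw":-1,"tx":0,"ty":0,"tz":0,"ax":0,"ay":0,"az":-39},{"jaw":-1,"tx":0,"ty":0,"tz":0,"ax":0,"ay":0,"az":-47},{"jaw":-1,"tx":0,"ty":0,"tz":0,"ax":0,"ay":0,"az":-54},{"jaw":-1,"tx":0,"ty":0,"tz":0,"ax":0,"ay":0,"az":-61},{"jaw":-1,"tx":0,"ty":0,"tz":0,"ax":0,"ay":0,"az":-66},{"jaw":-1,"tx":0,"ty":0,"tz":0,"ax":0,"ay":0,"az":-66}]' 60;  python3 -c "
from rig import manip;s=manip.get_state();print(s['qpos'],s['ee_rot'],s['moment'])"
```

```text
clock: 3.98
position: [0.591, -0.3803, 0.0727]
ee_rot: [-0.0, 0.797, -0.604, 0.002]
contact_force: [1.6, -1.5, 4.8]
width: 0.0106
gripper_force: 61.3
[-6.71002052e-01  5.70176984e-01  1.42857083e+00  6.74059584e-04
  1.13902489e+00  2.19605068e+00] [-2.62603187e-04  7.97128898e-01 -6.03806077e-01  1.91648216e-03] [-0.15441725 -0.285617    0.73211258]
```

```bash
python3 -m pendant '[{"jaw":-1,"tx":0,"ty":0,"tz":0,"ax":0,"ay":0,"az":-2},{"jaw":-1,"tx":0,"ty":0,"tz":0,"ax":0,"ay":0,"az":-4},{"jaw":-1,"tx":0,"ty":0,"tz":0,"ax":0,"ay":0,"az":-4}]' 60;  python3 -c "
from rig import manip;s=manip.get_state();print(s['ee_rot'],s['moment'])"; python3 -m pendant '[{"jaw":-0.5,"tx":0,"ty":0,"tz":0,"ax":0,"ay":0,"az":0},{"jaw":0.1,"tx":0,"ty":0,"tz":0,"ax":0,"ay":0,"az":0},{"jaw":0.1,"tx":0,"ty":0,"tz":0,"ax":0,"ay":0,"az":0},{"jaw":0.1,"tx":0,"ty":0,"tz":3,"ax":0,"ay":0,"az":0},{"jaw":0.1,"tx":0,"ty":0,"tz":8,"ax":0,"ay":0,"az":0},{"jaw":0.1,"tx":-5,"ty":3,"tz":12,"ax":0,"ay":0,"az":10},{"jaw":0.1,"tx":-8,"ty":8,"tz":13,"ax":0,"ay":0,"az":20},{"jaw":0.1,"tx":-8,"ty":14,"tz":13,"ax":0,"ay":0,"az":30},{"jaw":0.1,"tx":-8,"ty":20,"tz":13,"ax":0,"ay":0,"az":40},{"jaw":0.1,"tx":-8,"ty":26,"tz":13,"ax":0,"ay":0,"az":50}]' 60
python3 - <<'E'
from rig import manip
from h import *
im=manip.get_image("side"); pickle.dump(im,open("pics/side1.pkl","wb"))
c=im["pixels"][290:384,290:410]; cv2.imwrite("pics/v1.png",cv2.resize(c,None,fx=5,fy=5,interpolation=cv2.INTER_CUBIC))
E
```

```text
clock: 4.35
position: [0.591, -0.3803, 0.0727]
ee_rot: [0.0, 0.777, -0.63, 0.002]
contact_force: [2.2, -0.2, 5.1]
width: 0.0109
gripper_force: 84.2
[ 9.33262824e-05  7.76569963e-01 -6.30028006e-01  1.94847040e-03] [-0.10561833 -0.39505413  1.95902024]
clock: 5.6
position: [0.5087, -0.1183, 0.2014]
ee_rot: [-0.0, 0.97, -0.244, 0.0]
contact_force: [0.1, 0.1, 0.7]
width: 0.047
gripper_force: 0.0
```

View pics/v1.png

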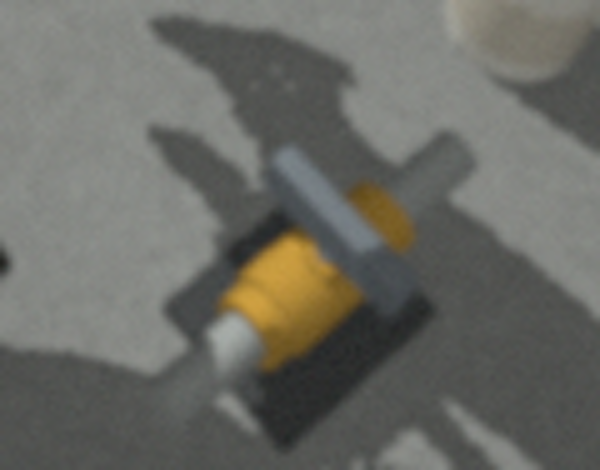

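```bash
python3 -m pendant '[{"jaw":0.4,"tx":2,"ty":3,"tz":0,"ax":0,"ay":0,"az":10},{"jaw":0.4,"tx":4,"ty":6,"tz":0,"ax":0,"ay":0,"az":20},{"jaw":0.4,"tx":6,"ty":9,"tz":0,"ax":0,"ay":0,"az":30},{"jaw":0.4,"tx":7.84,"ty":10.84,"tz":-4,"ax":0,"ay":0,"az":34},{"jaw":0.4,"tx":7.84,"ty":10.84,"tz":-8,"ax":0,"ay":0,"az":34},{"jaw":0.4,"tx":7.84,"ty":10.84,"tz":-12,"ax":0,"ay":0,"az":34},{"jaw":0.4,"tx":7.84,"ty":10.84,"tz":-12,"ax":0,"ay":0,"az":34}]' 25
python3 - <<'E'
from rig import manip
from h import *
for n in("top","side"):
    im=manip.get_image(n); pickle.dump(im,open(f"pics/{n}2.pkl","wb"))
    r=(slice(100,220),slice(200,350)) if n=="top" else (slice(140,290),slice(240,380))
    cv2.imwrite(f"pics/{n}2.png",cv2.resize(im["pixels"][r],None,fx=4,fy=4,interpolation=cv2.INTER_CUBIC))
a=cv2.imread("pics/top2.png");b=cv2.imread("pics/side2.png")
b=cv2.resize(b,(int(b.shape[1]*480/b.shape[0]),480)); o=np.hstack([a,b]); cv2.imwrite("pics/m2.png",cv2.resize(o,(800,int(o.shape[0]*800/o.shape[1]))))
E
```

```text
clock: 6.52
position: [0.5848, -0.0114, 0.0781]
ee_rot: [-0.001, 0.999, 0.048, -0.004]
contact_force: [-0.8, -0.2, 0.5]
width: 0.0598
gripper_force: 0.0
```

View pics/m2.png

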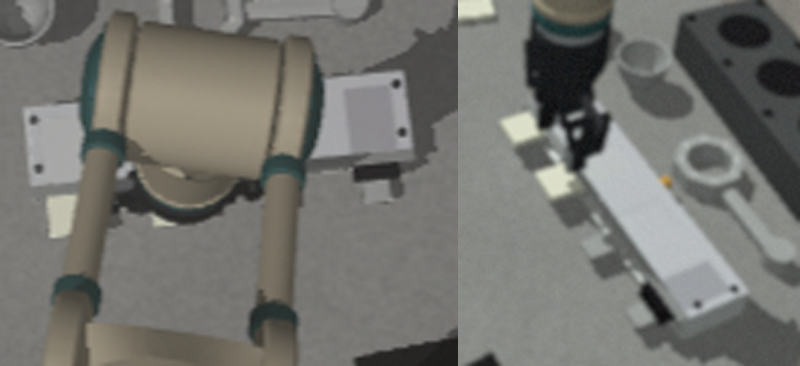

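```bash
python3 -m pendant '[{"jaw":0.4,"tx":0,"ty":0.1,"tz":-2,"ax":0,"ay":0,"az":0},{"jaw":0.4,"tx":0,"ty":0.1,"tz":-4,"ax":0,"ay":0,"az":0},{"jaw":0.4,"tx":0,"ty":0.1,"tz":-5,"ax":0,"ay":0,"az":0},{"jaw":0.4,"tx":0,"ty":0.1,"tz":-6,"ax":0,"ay":0,"az":0},{"jaw":0.4,"tx":0,"ty":0.1,"tz":-6,"ax":0,"ay":0,"az":0}]' 25;python3 -m pendant '[{"jaw":0.2,"tx":0,"ty":0,"tz":0,"ax":0,"ay":0,"az":0},{"jaw":0.05,"tx":0,"ty":0,"tz":0,"ax":0,"ay":0,"az":0},{"jaw":-0.1,"tx":0,"ty":0,"tz":0,"ax":0,"ay":0,"az":0},{"jaw":-0.2,"tx":0,"ty":0,"tz":0,"ax":0,"ay":0,"az":0},{"jaw":-0.2,"tx":0,"ty":0,"tz":0,"ax":0,"ay":0,"az":0},{"jaw":-0.2,"tx":0,"ty":0,"tz":0,"ax":0,"ay":0,"az":0}]' 25
```

```text
clock: 7.25
position: [0.5878, -0.0106, 0.0214]
ee_rot: [0.0, 0.999, 0.048, -0.0]
contact_force: [-0.1, 0.8, 0.5]
width: 0.0599
gripper_force: 0.0
clock: 8.0
position: [0.5881, -0.0104, 0.022]
ee_rot: [0.0, 0.999, 0.048, 0.001]
contact_force: [-1.8, 1.9, 5.3]
width: 0.0391
gripper_force: 25.8
```

```bash
python3 -m pendant '[{"jaw":-0.2,"tx":-0.75,"ty":-0.075,"tz":0,"ax":0,"ay":0,"az":0},{"jaw":-0.2,"tx":-1.5,"ty":-0.15,"tz":0,"ax":0,"ay":0,"az":0},{"jaw":-0.2,"tx":-2.25,"ty":-0.225,"tz":0,"ax":0,"ay":0,"az":0},{"jaw":-0.2,"tx":-3.0,"ty":-0.3,"tz":0,"ax":0,"ay":0,"az":0},{"jaw":-0.2,"tx":-3.0,"ty":-0.3,"tz":0,"ax":0,"ay":0,"az":0}]' 25; python3 -m pendant '[{"jaw":0.1,"tx":0,"ty":0,"tz":0,"ax":0,"ay":0,"az":0},{"jaw":0.3,"tx":0,"ty":0,"tz":0,"ax":0,"ay":0,"az":0},{"jaw":0.3,"tx":1,"ty":0.1,"tz":0,"ax":0,"ay":0,"az":0},{"jaw":0.3,"tx":2,"ty":0.2,"tz":0,"ax":0,"ay":0,"az":0},{"jaw":0.3,"tx":3,"ty":0.3,"tz":0,"ax":0,"ay":0,"az":0},{"jaw":0.3,"tx":3,"ty":0.3,"tz":-0.1,"ax":0,"ay":0,"az":0},{"jaw":0.05,"tx":3,"ty":0.3,"tz":-0.1,"ax":0,"ay":0,"az":0},{"jaw":-0.1,"tx":3,"ty":0.3,"tz":-0.1,"ax":0,"ay":0,"az":0},{"jaw":-0.2,"tx":3,"ty":0.3,"tz":-0.1,"ax":0,"ay":0,"az":0},{"jaw":-0.2,"tx":3,"ty":0.3,"tz":-0.1,"ax":0,"ay":0,"az":0}]' 25
```

```text
clock: 8.62
position: [0.5568, -0.0138, 0.0217]
ee_rot: [0.0, 0.999, 0.048, -0.0]
contact_force: [1.9, -1.1, 7.4]
width: 0.0393
gripper_force: 26.1
clock: 9.88
position: [0.5873, -0.0105, 0.0203]
ee_rot: [-0.0, 0.999, 0.048, -0.0]
contact_force: [-1.1, -0.1, 0.9]
width: 0.0393
gripper_force: 25.6
```

```bash
python3 -m pendant '[{"jaw":-0.2,"tx":-1.5,"ty":-0.15,"tz":0.05,"ax":0,"ay":0,"az":0},{"jaw":-0.2,"tx":-3,"ty":-0.3,"tz":0.05,"ax":0,"ay":0,"az":0},{"jaw":-0.2,"tx":-4.5,"ty":-0.45,"tz":0.05,"ax":0,"ay":0,"az":0},{"jaw":-0.2,"tx":-6.2,"ty":-0.62,"tz":0.1,"ax":0,"ay":0,"az":0},{"jaw":-0.2,"tx":-7,"ty":-0.7,"tz":2,"ax":0,"ay":0,"az":0},{"jaw":-0.2,"tx":-7,"ty":-0.7,"tz":5,"ax":0,"ay":0,"az":0},{"jaw":-0.2,"tx":-7.5,"ty":-2,"tz":8,"ax":0,"ay":0,"az":0}]' 25; python3 -m pendant '[{"jaw":-0.2,"tx":-2,"ty":-4,"tz":0,"ax":0,"ay":0,"az":2},{"jaw":-0.2,"tx":-4,"ty":-8,"tz":0,"ax":0,"ay":0,"az":4},{"jaw":-0.2,"tx":-6,"ty":-12,"tz":0,"ax":0,"ay":0,"az":5.5},{"jaw":-0.2,"tx":-8,"ty":-16,"tz":0,"ax":0,"ay":0,"az":5.5},{"jaw":-0.2,"tx":-10,"ty":-20,"tz":0,"ax":0,"ay":0,"az":5.5},{"jaw":-0.2,"tx":-10.74,"ty":-24,"tz":0,"ax":0,"ay":0,"az":5.5},{"jaw":-0.2,"tx":-10.74,"ty":-26.8,"tz":0,"ax":0,"ay":0,"az":5.5},{"jaw":-0.2,"tx":-10.74,"ty":-26.8,"tz":-3,"ax":0,"ay":0,"az":5.5},{"jaw":-0.2,"tx":-10.74,"ty":-26.8,"tz":-6,"ax":0,"ay":0,"az":5.5},{"jaw":-0.2,"tx":-10.74,"ty":-26.8,"tz":-6,"ax":0,"ay":0,"az":5.5}]' 25
python3 - <<'E'
from rig import manip
from h import *
for n in("top","side"):
    im=manip.get_image(n); pickle.dump(im,open(f"pics/{n}3.pkl","wb"))
im=manip.get_image("side"); cv2.imwrite("pics/s3.png",cv2.resize(im["pixels"][150:384,130:400],(800,693*600//693),interpolation=cv2.INTER_CUBIC))
E
```

```text
clock: 10.75
position: [0.5117, -0.0302, 0.1011]
ee_rot: [-0.0, 0.999, 0.049, -0.0]
contact_force: [0.5, 0.1, -1.4]
width: 0.0399
gripper_force: 16.6
clock: 12.0
position: [0.403, -0.2968, 0.0386]
ee_rot: [-0.002, 0.995, 0.096, -0.002]
contact_force: [0.2, 0.4, -1.7]
width: 0.0392
gripper_force: 30.4
```

View pics/s3.png

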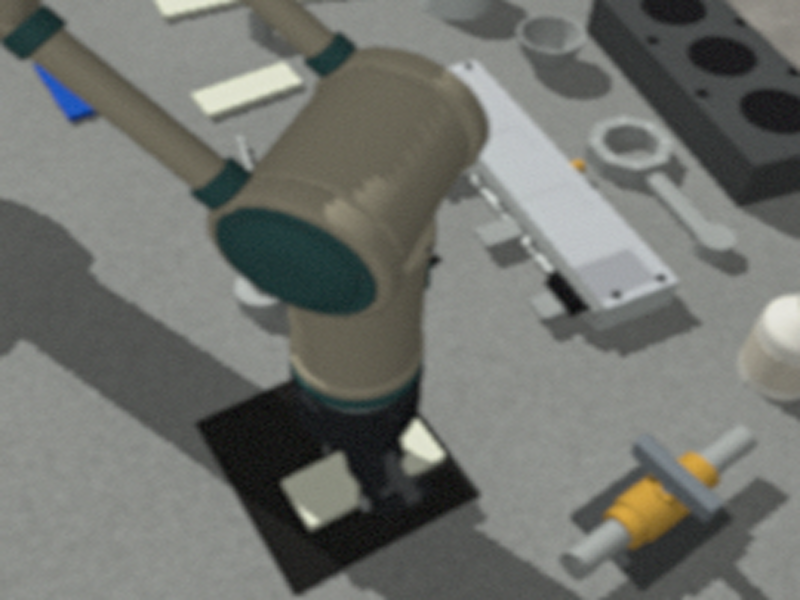

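```bash
python3 -m pendant '[{"jaw":-0.2,"tx":0,"ty":0,"tz":-1.5,"ax":0,"ay":0,"az":0},{"jaw":-0.2,"tx":0,"ty":0,"tz":-2.5,"ax":0,"ay":0,"az":0},{"jaw":-0.2,"tx":0,"ty":0,"tz":-3,"ax":0,"ay":0,"az":0},{"jaw":-0.2,"tx":0,"ty":0,"tz":-3.3,"ax":0,"ay":0,"az":0},{"jaw":-0.2,"tx":0,"ty":0,"tz":-3.3,"ax":0,"ay":0,"az":0}]' 25
```

```text
clock: 12.78
position: [0.4054, -0.2986, 0.0074]
ee_rot: [0.0, 0.995, 0.096, -0.0]
contact_force: [0.6, 1.0, -2.1]
width: 0.0392
gripper_force: 30.4
```

```bash
python3 -m pendant '[{"jaw":-0.2,"tx":0,"ty":0,"tz":-0.1,"ax":0,"ay":0,"az":0},{"jaw":-0.2,"tx":0,"ty":0,"tz":-0.2,"ax":0,"ay":0,"az":0},{"jaw":-0.2,"tx":0,"ty":0,"tz":-0.3,"ax":0,"ay":0,"az":0},{"jaw":-0.2,"tx":0,"ty":0,"tz":-0.3,"ax":0,"ay":0,"az":0}]' 25
```

```text
clock: 13.28
position: [0.4053, -0.2985, 0.0043]
ee_rot: [-0.0, 0.995, 0.096, -0.0]
contact_force: [-0.0, 1.1, -1.9]
width: 0.0392
gripper_force: 30.4
```

```bash
python3 -m pendant '[{"jaw":-0.2,"tx":0,"ty":0,"tz":-0.1,"ax":0,"ay":0,"az":0},{"jaw":-0.2,"tx":0,"ty":0,"tz":-0.15,"ax":0,"ay":0,"az":0},{"jaw":-0.2,"tx":0,"ty":0,"tz":-0.15,"ax":0,"ay":0,"az":0}]' 25; python3 -m pendant '[{"jaw":-0.2,"tx":0,"ty":0,"tz":-0.1,"ax":0,"ay":0,"az":0},{"jaw":-0.2,"tx":0,"ty":0,"tz":-0.15,"ax":0,"ay":0,"az":0},{"jaw":-0.2,"tx":0,"ty":0,"tz":-0.15,"ax":0,"ay":0,"az":0}]' 25
```

```text
clock: 13.65
position: [0.4054, -0.2986, 0.0028]
ee_rot: [0.0, 0.995, 0.096, -0.0]
contact_force: [0.5, -0.2, -2.4]
width: 0.0393
gripper_force: 30.4
clock: 14.02
position: [0.4054, -0.2986, 0.0027]
ee_rot: [0.0, 0.995, 0.096, 0.0]
contact_force: [-2.2, 2.3, 10.2]
width: 0.0392
gripper_force: 37.2
```

```bash
python3 -m pendant '[{"jaw":0,"tx":0,"ty":0,"tz":0,"ax":0,"ay":0,"az":0},{"jaw":0.15,"tx":0,"ty":0,"tz":0,"ax":0,"ay":0,"az":0},{"jaw":0.2,"tx":0,"ty":0,"tz":0.5,"ax":0,"ay":0,"az":0},{"jaw":0.2,"tx":0,"ty":0,"tz":4,"ax":0,"ay":0,"az":0},{"jaw":0.2,"tx":0,"ty":0,"tz":8,"ax":0,"ay":0,"az":0},{"jaw":0.2,"tx":2,"ty":5,"tz":11,"ax":0,"ay":0,"az":0},{"jaw":0.2,"tx":4,"ty":10,"tz":11,"ax":0,"ay":0,"az":0},{"jaw":0.2,"tx":6,"ty":15,"tz":11,"ax":0,"ay":0,"az":0},{"jaw":0.2,"tx":8,"ty":20,"tz":11,"ax":0,"ay":0,"az":0},{"jaw":0.2,"tx":10,"ty":25,"tz":11,"ax":0,"ay":0,"az":0}]' 25; python3 -m pendant '[{"jaw":0.4,"tx":2.5,"ty":4.5,"tz":0,"ax":0,"ay":0,"az":-2.5},{"jaw":0.4,"tx":5,"ty":9,"tz":0,"ax":0,"ay":0,"az":-5.5},{"jaw":0.4,"tx":7.36,"ty":12.77,"tz":-2,"ax":0,"ay":0,"az":-5.5},{"jaw":0.4,"tx":7.36,"ty":12.77,"tz":-4,"ax":0,"ay":0,"az":-5.5},{"jaw":0.4,"tx":7.36,"ty":12.77,"tz":-4,"ax":0,"ay":0,"az":-5.5}]' 25
python3 - <<'E'
from rig import manip
from h import *
for n in("side",):
    im=manip.get_image(n); pickle.dump(im,open(f"pics/{n}4.pkl","wb"))
    for r in plates(im): print(*r)
E
```

```text
clock: 15.28
position: [0.5059, -0.0469, 0.1116]
ee_rot: [0.0, 0.995, 0.096, 0.0]
contact_force: [0.5, -0.3, -0.5]
width: 0.0514
gripper_force: 0.0
clock: 15.9
position: [0.5775, 0.0797, 0.0697]
ee_rot: [0.0, 0.999, 0.049, -0.002]
contact_force: [0.4, 0.6, -0.3]
width: 0.0599
gripper_force: 0.0
[389.9 292.7] 721.9 -312.6 34.2 7.0 -64.5 46.1
[ 14.7 310.2] -63.9 -65.8 115.3 32.2 -46.4 11.5
[254.1 339.6] 407.7 -298.8 104.4 40.7 12.0 13.1
```

```bash
python3 -m pendant '[{"jaw":0.4,"tx":0.05,"ty":0,"tz":-2,"ax":0,"ay":0,"az":0},{"jaw":0.4,"tx":0.05,"ty":0,"tz":-3.5,"ax":0,"ay":0,"az":0},{"jaw":0.4,"tx":0.05,"ty":0,"tz":-5,"ax":0,"ay":0,"az":0},{"jaw":0.4,"tx":0.05,"ty":0,"tz":-5,"ax":0,"ay":0,"az":0},{"jaw":0.2,"tx":0.05,"ty":0,"tz":-5,"ax":0,"ay":0,"az":0},{"jaw":0.05,"tx":0.05,"ty":0,"tz":-5,"ax":0,"ay":0,"az":0},{"jaw":-0.1,"tx":0.05,"ty":0,"tz":-5,"ax":0,"ay":0,"az":0},{"jaw":-0.2,"tx":0.05,"ty":0,"tz":-5,"ax":0,"ay":0,"az":0},{"jaw":-0.2,"tx":0.05,"ty":0,"tz":-5,"ax":0,"ay":0,"az":0}]' 25;  python3 -m pendant '[{"jaw":-0.2,"tx":-0.75,"ty":-0.075,"tz":0,"ax":0,"ay":0,"az":0},{"jaw":-0.2,"tx":-1.5,"ty":-0.15,"tz":0,"ax":0,"ay":0,"az":0},{"jaw":-0.2,"tx":-2.25,"ty":-0.225,"tz":0,"ax":0,"ay":0,"az":0},{"jaw":-0.2,"tx":-3.0,"ty":-0.3,"tz":0,"ax":0,"ay":0,"az":0},{"jaw":-0.2,"tx":-3.0,"ty":-0.3,"tz":0,"ax":0,"ay":0,"az":0}]' 25; python3 -m pendant '[{"jaw":0.1,"tx":0,"ty":0,"tz":0,"ax":0,"ay":0,"az":0},{"jaw":0.3,"tx":0,"ty":0,"tz":0,"ax":0,"ay":0,"az":0},{"jaw":0.3,"tx":1,"ty":0.1,"tz":0,"ax":0,"ay":0,"az":0},{"jaw":0.3,"tx":2,"ty":0.2,"tz":0,"ax":0,"ay":0,"az":0},{"jaw":0.3,"tx":3,"ty":0.3,"tz":0,"ax":0,"ay":0,"az":0},{"jaw":0.3,"tx":3,"ty":0.3,"tz":0,"ax":0,"ay":0,"az":0},{"jaw":0.05,"tx":3,"ty":0.3,"tz":0,"ax":0,"ay":0,"az":0},{"jaw":-0.1,"tx":3,"ty":0.3,"tz":0,"ax":0,"ay":0,"az":0},{"jaw":-0.2,"tx":3,"ty":0.3,"tz":0,"ax":0,"ay":0,"az":0},{"jaw":-0.2,"tx":3,"ty":0.3,"tz":0,"ax":0,"ay":0,"az":0}]' 25
```

```text
clock: 17.08
position: [0.58, 0.0793, 0.0222]
ee_rot: [-0.0, 0.999, 0.048, 0.001]
contact_force: [-0.7, 1.0, 6.0]
width: 0.0392
gripper_force: 25.9
clock: 17.7
position: [0.5488, 0.076, 0.0219]
ee_rot: [0.0, 0.999, 0.048, 0.0]
contact_force: [2.6, -0.2, 8.0]
width: 0.0393
gripper_force: 26.1
clock: 18.95
position: [0.579, 0.0792, 0.0214]
ee_rot: [-0.0, 0.999, 0.048, -0.0]
contact_force: [0.5, 0.0, 0.5]
width: 0.0394
gripper_force: 25.6
```

```bash
python3 -m pendant '[{"jaw":-0.2,"tx":-1.5,"ty":-0.15,"tz":0.05,"ax":0,"ay":0,"az":0},{"jaw":-0.2,"tx":-3,"ty":-0.3,"tz":0.05,"ax":0,"ay":0,"az":0},{"jaw":-0.2,"tx":-4.5,"ty":-0.45,"tz":0.05,"ax":0,"ay":0,"az":0},{"jaw":-0.2,"tx":-6.2,"ty":-0.62,"tz":0.1,"ax":0,"ay":0,"az":0},{"jaw":-0.2,"tx":-7,"ty":-0.7,"tz":2,"ax":0,"ay":0,"az":0},{"jaw":-0.2,"tx":-7,"ty":-0.7,"tz":5,"ax":0,"ay":0,"az":0},{"jaw":-0.2,"tx":-7.5,"ty":-2,"tz":8,"ax":0,"ay":0,"az":0}]' 25; python3 -m pendant '[{"jaw":-0.2,"tx":-2,"ty":-4.5,"tz":0,"ax":0,"ay":0,"az":2},{"jaw":-0.2,"tx":-4,"ty":-9,"tz":0,"ax":0,"ay":0,"az":4},{"jaw":-0.2,"tx":-6,"ty":-13.5,"tz":0,"ax":0,"ay":0,"az":5.5},{"jaw":-0.2,"tx":-8,"ty":-18,"tz":0,"ax":0,"ay":0,"az":5.5},{"jaw":-0.2,"tx":-10,"ty":-22,"tz":0,"ax":0,"ay":0,"az":5.5},{"jaw":-0.2,"tx":-11.3,"ty":-26,"tz":0,"ax":0,"ay":0,"az":5.5},{"jaw":-0.2,"tx":-11.3,"ty":-28.7,"tz":0,"ax":0,"ay":0,"az":5.5},{"jaw":-0.2,"tx":-11.3,"ty":-28.7,"tz":-3,"ax":0,"ay":0,"az":5.5},{"jaw":-0.2,"tx":-11.3,"ty":-28.7,"tz":-6,"ax":0,"ay":0,"az":5.5},{"jaw":-0.2,"tx":-11.3,"ty":-28.7,"tz":-6,"ax":0,"ay":0,"az":5.5}]' 25;  python3 -m pendant '[{"jaw":-0.2,"tx":0,"ty":0,"tz":-1.5,"ax":0,"ay":0,"az":0},{"jaw":-0.2,"tx":0,"ty":0,"tz":-2.5,"ax":0,"ay":0,"az":0},{"jaw":-0.2,"tx":0,"ty":0,"tz":-3.1,"ax":0,"ay":0,"az":0},{"jaw":-0.2,"tx":0,"ty":0,"tz":-3.4,"ax":0,"ay":0,"az":0},{"jaw":-0.2,"tx":0,"ty":0,"tz":-3.4,"ax":0,"ay":0,"az":0}]' 25
```

```text
clock: 19.82
position: [0.5036, 0.0594, 0.1021]
ee_rot: [-0.0, 0.999, 0.049, -0.0]
contact_force: [1.0, 0.8, -2.4]
width: 0.0392
gripper_force: 25.7
clock: 21.08
position: [0.389, -0.2262, 0.0398]
ee_rot: [-0.002, 0.995, 0.096, -0.002]
contact_force: [0.4, 0.5, -2.0]
width: 0.0394
gripper_force: 26.1
clock: 21.7
position: [0.3915, -0.2279, 0.0074]
ee_rot: [0.0, 0.995, 0.096, 0.0]
contact_force: [0.7, 0.8, -1.6]
width: 0.0396
gripper_force: 26.1
```

```bash
python3 -m pendant '[{"jaw":-0.2,"tx":0,"ty":0,"tz":-0.2,"ax":0,"ay":0,"az":0},{"jaw":-0.2,"tx":0,"ty":0,"tz":-0.4,"ax":0,"ay":0,"az":0},{"jaw":-0.2,"tx":0,"ty":0,"tz":-0.4,"ax":0,"ay":0,"az":0}]' 25; python3 -m pendant '[{"jaw":-0.2,"tx":0,"ty":0,"tz":-0.1,"ax":0,"ay":0,"az":0},{"jaw":-0.2,"tx":0,"ty":0,"tz":-0.1,"ax":0,"ay":0,"az":0}]' 25
```

```text
clock: 22.08
position: [0.3916, -0.228, 0.0034]
ee_rot: [0.0, 0.995, 0.096, 0.0]
contact_force: [-0.7, -0.2, -1.5]
width: 0.0396
gripper_force: 26.1
clock: 22.32
position: [0.3916, -0.228, 0.0033]
ee_rot: [0.0, 0.995, 0.096, 0.0]
contact_force: [-1.5, -0.1, 9.0]
width: 0.0395
gripper_force: 27.2
```

```bash
python3 -m pendant '[{"jaw":0,"tx":0,"ty":0,"tz":0,"ax":0,"ay":0,"az":0},{"jaw":0.13,"tx":0,"ty":0,"tz":0,"ax":0,"ay":0,"az":0},{"jaw":0.13,"tx":0,"ty":0,"tz":0.5,"ax":0,"ay":0,"az":0},{"jaw":0.13,"tx":0,"ty":0,"tz":4,"ax":0,"ay":0,"az":0},{"jaw":0.13,"tx":0,"ty":0,"tz":9,"ax":0,"ay":0,"az":0},{"jaw":0.13,"tx":-4,"ty":3,"tz":12,"ax":0,"ay":0,"az":0},{"jaw":0.2,"tx":-8,"ty":6,"tz":14,"ax":0,"ay":0,"az":0},{"jaw":0.3,"tx":-10,"ty":10,"tz":14,"ax":0,"ay":0,"az":0},{"jaw":0.3,"tx":-10,"ty":10,"tz":14,"ax":0,"ay":0,"az":0}]' 25; sed -i 's/>120)&(hsv\[...,1\]>25)/>120)\&(hsv[...,1]>17)/' h.py
python3 - <<'E'
from rig import manip
from h import *
for n in("top","side"):
    im=manip.get_image(n); pickle.dump(im,open(f"pics/{n}5.pkl","wb")); print(n)
    for r in plates(im): print(*r)
a=manip.get_image("top")["pixels"];cv2.imwrite("pics/t5.png",cv2.resize(a,(800,600)))
im=pickle.load(open("pics/top0.pkl","rb")); print("top0")
for r in plates(im): print(*r)
E
```

```text
clock: 23.45
position: [0.2889, -0.1252, 0.1423]
ee_rot: [-0.001, 0.995, 0.097, -0.0]
contact_force: [-0.0, -0.1, 0.7]
width: 0.056
gripper_force: 0.0
top
[125.9 170.6] 580.0 343.6 105.2 40.8 -8.8 8.4
[117.4 219.6] 447.2 362.8 104.3 41.1 4.4 8.5
[172.3 226.2] 430.3 215.5 103.3 39.7 11.5 8.5
[361.1 224.4] 430.3 -291.9 60.4 40.1 12.8 12.6
[336.6 234. ] 409.0 -222.9 73.6 40.2 11.7 12.6
side
[238.  143.7] 577.3 341.2 104.1 44.3 -9.4 7.5
[198.  148.7] 445.2 360.7 104.6 44.5 5.6 7.7
[203.6 178.7] 428.2 212.9 104.8 43.7 10.9 7.9
[ 70.9 247.1] 49.1 77.4 46.9 25.2 -42.3 10.3
[389.1 292.4] 724.2 -307.2 47.4 12.6 -73.2 41.8
[236. 312.] 394.2 -228.3 104.4 42.2 13.8 12.8
[ 12.6 308.8] -72.6 -56.1 96.4 32.8 -47.9 11.5
[252.8 340.2] 408.9 -298.2 103.8 41.4 12.3 12.9
top0
[125.9 170.6] 579.9 343.7 105.0 41.3 -8.6 8.4
[256.5 166.7] 588.1 -8.6 39.4 35.8 -83.4 30.6
[223.  170.1] 578.7 80.6 39.0 36.2 -82.7 30.4
[184.7 218.9] 450.2 182.7 103.8 39.8 12.0 8.3
[117.4 219.6] 447.1 361.8 104.5 40.6 6.2 8.4
```

View pics/t5.png

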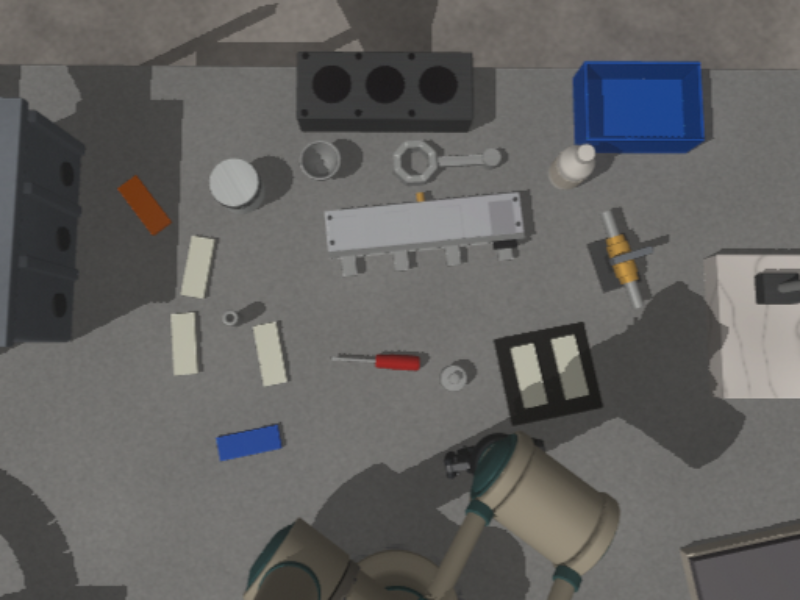

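```bash
python3 -m pendant '[{"jaw":0.3,"tx":2.5,"ty":5.5,"tz":0,"ax":0,"ay":0,"az":0},{"jaw":0.3,"tx":5,"ty":11,"tz":0,"ax":0,"ay":0,"az":0},{"jaw":0.3,"tx":7,"ty":16.5,"tz":0,"ax":0,"ay":0,"az":0},{"jaw":0.3,"tx":9,"ty":22,"tz":0,"ax":0,"ay":0,"az":0},{"jaw":0.3,"tx":11,"ty":27,"tz":0,"ax":0,"ay":0,"az":0},{"jaw":0.3,"tx":12.5,"ty":31,"tz":0,"ax":0,"ay":0,"az":0.2},{"jaw":0.3,"tx":13.47,"ty":33.85,"tz":-2,"ax":0,"ay":0,"az":0.2},{"jaw":0.3,"tx":13.47,"ty":33.85,"tz":-6,"ax":0,"ay":0,"az":0.2},{"jaw":0.3,"tx":13.47,"ty":33.85,"tz":-10,"ax":0,"ay":0,"az":0.2},{"jaw":0.3,"tx":13.47,"ty":33.85,"tz":-10,"ax":0,"ay":0,"az":0.2}]' 25;python3 -m pendant '[{"jaw":0.3,"tx":0,"ty":0,"tz":-1.5,"ax":0,"ay":0,"az":0},{"jaw":0.3,"tx":0,"ty":0,"tz":-2.8,"ax":0,"ay":0,"az":0},{"jaw":0.3,"tx":0,"ty":0,"tz":-3.6,"ax":0,"ay":0,"az":0},{"jaw":0.3,"tx":0,"ty":0,"tz":-3.9,"ax":0,"ay":0,"az":0},{"jaw":0.3,"tx":0,"ty":0,"tz":-3.9,"ax":0,"ay":0,"az":0}]' 25
```

```text
clock: 24.85
position: [0.4248, 0.2099, 0.0394]
ee_rot: [0.001, 0.995, 0.098, -0.004]
contact_force: [0.5, -0.9, 0.2]
width: 0.0555
gripper_force: 0.0
clock: 25.48
position: [0.4263, 0.2107, 0.0035]
ee_rot: [0.0, 0.995, 0.098, 0.0]
contact_force: [0.1, -0.0, 1.2]
width: 0.0553
gripper_force: 0.0
```

```bash
python3 -m pendant '[{"jaw":0.3,"tx":-0.25,"ty":0.25,"tz":-0.1,"ax":0,"ay":0,"az":0},{"jaw":0.1,"tx":-0.25,"ty":0.25,"tz":-0.1,"ax":0,"ay":0,"az":0},{"jaw":-0.05,"tx":-0.25,"ty":0.25,"tz":-0.1,"ax":0,"ay":0,"az":0},{"jaw":-0.2,"tx":-0.25,"ty":0.25,"tz":-0.1,"ax":0,"ay":0,"az":0},{"jaw":-0.2,"tx":-0.25,"ty":0.25,"tz":-0.1,"ax":0,"ay":0,"az":0},{"jaw":-0.2,"tx":-0.25,"ty":0.25,"tz":-0.1,"ax":0,"ay":0,"az":0},{"jaw":-0.2,"tx":-0.25,"ty":0.25,"tz":4,"ax":0,"ay":0,"az":0},{"jaw":-0.2,"tx":-0.25,"ty":0.25,"tz":6,"ax":0,"ay":0,"az":0},{"jaw":-0.2,"tx":-0.25,"ty":0.25,"tz":6,"ax":0,"ay":0,"az":0}]' 25
python3 - <<'E'
from rig import manip
from h import *
for n in("side","top"):
    im=manip.get_image(n); 
    for r in plates(im,.12): print(*r)
    if n=="side": cv2.imwrite("pics/g1.png",cv2.resize(im["pixels"][90:260,120:320],None,fx=3,fy=3))
E
```

```text
clock: 26.6
position: [0.4248, 0.2133, 0.0643]
ee_rot: [-0.0, 0.995, 0.098, 0.002]
contact_force: [0.8, -0.1, -1.6]
width: 0.0391
gripper_force: 26.6
[237.9 143.7] 577.0 340.4 104.6 45.8 -9.8 7.7
[186.9 151.5] 405.5 355.6 43.0 26.4 -89.8 8.0
[214.2 159.4] 461.0 219.6 40.7 40.2 -80.3 69.4
[191.6 167.2] 398.3 208.5 45.8 41.7 -81.8 69.6
[385.1 289. ] 720.2 -296.6 34.6 6.3 82.6 43.5
[ 13.9 309.1] -69.2 -59.4 129.7 34.0 -50.3 11.4
[235.2 312.1] 394.2 -228.0 103.7 40.8 12.1 12.9
[252. 341.] 408.6 -299.4 102.8 38.7 12.8 13.0
[125.9 170.6] 579.8 343.5 104.7 41.2 -8.8 8.2
[116.2 205.2] 484.7 365.4 42.0 29.6 -82.6 8.0
[334.9 235.8] 401.1 -223.9 88.0 39.5 11.5 12.6
[175.1 241.1] 394.4 201.1 27.4 27.2 12.5 68.6
```

View pics/g1.png

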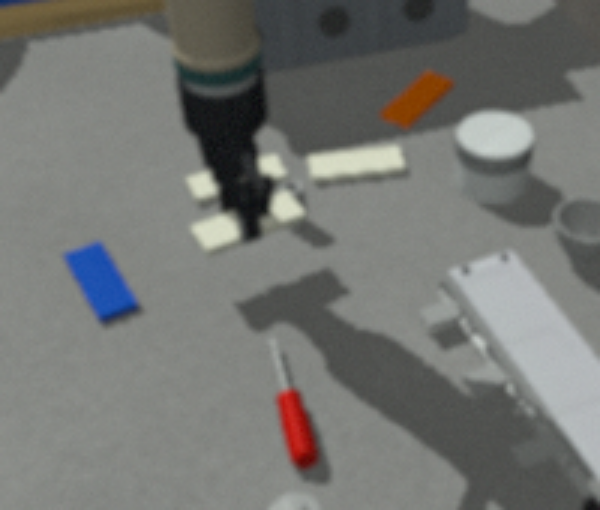

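```bash
python3 -m pendant '[{"jaw":-0.2,"tx":2,"ty":-4,"tz":1,"ax":0,"ay":0,"az":-2},{"jaw":-0.2,"tx":4,"ty":-8,"tz":1,"ax":0,"ay":0,"az":-4},{"jaw":-0.2,"tx":6,"ty":-12,"tz":1,"ax":0,"ay":0,"az":-5.55},{"jaw":-0.2,"tx":8,"ty":-16,"tz":1,"ax":0,"ay":0,"az":-5.55},{"jaw":-0.2,"tx":9.5,"ty":-20,"tz":0,"ax":0,"ay":0,"az":-5.55},{"jaw":-0.2,"tx":10.15,"ty":-22.98,"tz":-1,"ax":0,"ay":0,"az":-5.55},{"jaw":-0.2,"tx":10.15,"ty":-22.98,"tz":-3.8,"ax":0,"ay":0,"az":-5.55},{"jaw":-0.2,"tx":10.15,"ty":-22.98,"tz":-3.8,"ax":0,"ay":0,"az":-5.55},{"jaw":-0.2,"tx":10.15,"ty":-22.98,"tz":-3.8,"ax":0,"ay":0,"az":-5.55}]' 25
python3 - <<'E'
from rig import manip
from h import *
s=manip.get_state(); print(s['position'],np.degrees(2*np.arctan2(s['ee_rot'][2],s['ee_rot'][1])))
im=manip.get_image("side"); cv2.imwrite("pics/g2.png",cv2.resize(im["pixels"][150:290,220:380],None,fx=4,fy=4,interpolation=cv2.INTER_CUBIC))
for r in plates(im,.12): print(*r)
E
```

```text
clock: 27.82
position: [0.5244, -0.0163, 0.0249]
ee_rot: [-0.0, 0.999, 0.05, -0.001]
contact_force: [-0.1, -0.3, -1.4]
width: 0.039
gripper_force: 26.7
[ 0.52440587 -0.01625674  0.02488495] 5.716140487118818
[233.8 144. ] 562.0 344.8 72.4 45.6 -9.8 7.9
[198.  148.6] 444.3 360.0 104.4 44.2 6.2 7.6
[276.8 215.9] 572.5 -12.9 42.1 23.4 87.7 32.8
[250.1 224.9] 500.6 -19.6 47.6 43.4 0.9 29.5
[388.1 291.3] 723.0 -302.3 47.3 13.0 -85.9 44.0
[235.5 312.6] 393.5 -228.7 105.6 40.8 13.7 12.8
[ 14.6 310.2] -65.1 -64.6 115.5 33.2 -51.0 11.4
[251.  341.5] 408.1 -298.5 105.4 40.6 12.5 12.9
```

View pics/g2.png

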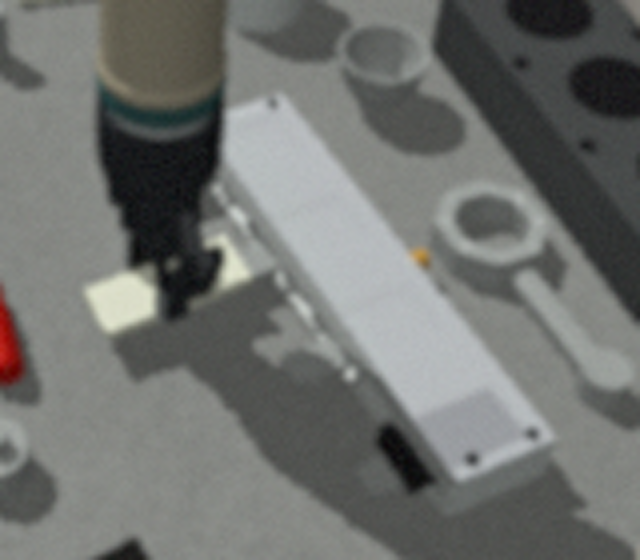

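```bash
python3 -m pendant '[{"jaw":-0.2,"tx":0,"ty":0,"tz":0.1,"ax":0,"ay":0,"az":0},{"jaw":-0.2,"tx":0.5,"ty":0.05,"tz":0.1,"ax":0,"ay":0,"az":0},{"jaw":-0.2,"tx":1,"ty":0.1,"tz":0.1,"ax":0,"ay":0,"az":0},{"jaw":-0.2,"tx":1.5,"ty":0.15,"tz":0.1,"ax":0,"ay":0,"az":0},{"jaw":-0.2,"tx":2,"ty":0.2,"tz":0.1,"ax":0,"ay":0,"az":0},{"jaw":-0.2,"tx":2.5,"ty":0.25,"tz":0.1,"ax":0,"ay":0,"az":0},{"jaw":-0.2,"tx":3,"ty":0.3,"tz":0.1,"ax":0,"ay":0,"az":0}]' 25; python3 -m pendant '[{"jaw":-0.2,"tx":0.3,"ty":0.03,"tz":0,"ax":0,"ay":0,"az":0},{"jaw":-0.2,"tx":0.6,"ty":0.06,"tz":0,"ax":0,"ay":0,"az":0}]' 25
```

```text
clock: 28.75
position: [0.5544, -0.0136, 0.0259]
ee_rot: [-0.0, 0.999, 0.05, -0.001]
contact_force: [-1.6, -0.5, -3.1]
width: 0.0393
gripper_force: 26.5
clock: 29.0
position: [0.5605, -0.0129, 0.0258]
ee_rot: [-0.0, 0.999, 0.05, -0.001]
contact_force: [-2.0, -1.0, -5.3]
width: 0.0388
gripper_force: 26.4
```

```bash
python3 -m pendant '[{"jaw":-0.2,"tx":0,"ty":0,"tz":-0.1,"ax":0,"ay":0,"az":0},{"jaw":-0.2,"tx":0.3,"ty":0.03,"tz":-0.1,"ax":0,"ay":0,"az":0},{"jaw":-0.2,"tx":0.6,"ty":0.06,"tz":-0.1,"ax":0,"ay":0,"az":0}]' 25; python3 -m pendant '[{"jaw":-0.2,"tx":0.3,"ty":0.03,"tz":0,"ax":0,"ay":0,"az":0},{"jaw":-0.2,"tx":0.6,"ty":0.06,"tz":0,"ax":0,"ay":0,"az":0},{"jaw":-0.2,"tx":0.9,"ty":0.09,"tz":0,"ax":0,"ay":0,"az":0}]' 25
```

```text
clock: 29.38
position: [0.5673, -0.0125, 0.0253]
ee_rot: [0.0, 0.999, 0.05, -0.0]
contact_force: [-1.2, -0.7, -3.7]
width: 0.0391
gripper_force: 26.5
clock: 29.75
position: [0.5764, -0.0115, 0.0253]
ee_rot: [0.0, 0.999, 0.05, 0.0]
contact_force: [-1.2, -0.1, -3.7]
width: 0.0389
gripper_force: 26.5
```

```bash
python3 -m pendant '[{"jaw":-0.2,"tx":0.5,"ty":0.05,"tz":-0.05,"ax":0,"ay":0,"az":0},{"jaw":-0.2,"tx":1,"ty":0.1,"tz":-0.1,"ax":0,"ay":0,"az":0},{"jaw":-0.2,"tx":1,"ty":0.1,"tz":-0.15,"ax":0,"ay":0,"az":0}]' 25; python3 -m pendant '[{"jaw":0.1,"tx":0,"ty":0,"tz":0,"ax":0,"ay":0,"az":0},{"jaw":0.3,"tx":0,"ty":0,"tz":0,"ax":0,"ay":0,"az":0},{"jaw":0.3,"tx":-1,"ty":-0.1,"tz":0,"ax":0,"ay":0,"az":0},{"jaw":0.3,"tx":-2,"ty":-0.2,"tz":0,"ax":0,"ay":0,"az":0},{"jaw":0.3,"tx":-3.1,"ty":-0.3,"tz":0,"ax":0,"ay":0,"az":0},{"jaw":0.3,"tx":-3.1,"ty":-0.3,"tz":0,"ax":0,"ay":0,"az":0},{"jaw":0.05,"tx":-3.1,"ty":-0.3,"tz":0,"ax":0,"ay":0,"az":0},{"jaw":-0.1,"tx":-3.1,"ty":-0.3,"tz":0,"ax":0,"ay":0,"az":0},{"jaw":-0.2,"tx":-3.1,"ty":-0.3,"tz":0,"ax":0,"ay":0,"az":0},{"jaw":-0.2,"tx":-3.1,"ty":-0.3,"tz":0,"ax":0,"ay":0,"az":0}]' 25; python3 -m pendant '[{"jaw":-0.2,"tx":0.5,"ty":0.05,"tz":0,"ax":0,"ay":0,"az":0},{"jaw":-0.2,"tx":1,"ty":0.1,"tz":0,"ax":0,"ay":0,"az":0},{"jaw":-0.2,"tx":1.5,"ty":0.15,"tz":0,"ax":0,"ay":0,"az":0},{"jaw":-0.2,"tx":2,"ty":0.2,"tz":0,"ax":0,"ay":0,"az":0}]' 25
```

```text
clock: 30.12
position: [0.587, -0.0106, 0.025]
ee_rot: [0.0, 0.999, 0.05, 0.001]
contact_force: [-4.1, 0.1, 7.6]
width: 0.0391
gripper_force: 27.5
clock: 31.38
position: [0.5557, -0.0137, 0.0241]
ee_rot: [0.0, 0.999, 0.05, 0.0]
contact_force: [-0.2, -0.6, 3.1]
width: 0.0393
gripper_force: 25.0
clock: 31.88
position: [0.5719, -0.0114, 0.0241]
ee_rot: [-0.0, 0.999, 0.05, -0.003]
contact_force: [-6.8, -0.4, 11.5]
width: 0.0393
gripper_force: 25.7
```

```bash
python3 -m pendant '[{"jaw":-0.2,"tx":0,"ty":0,"tz":0.05,"ax":0,"ay":0,"az":0},{"jaw":-0.2,"tx":0.2,"ty":0.02,"tz":0.05,"ax":0,"ay":0,"az":0},{"jaw":-0.2,"tx":0.4,"ty":0.04,"tz":0.05,"ax":0,"ay":0,"az":0},{"jaw":-0.2,"tx":0.4,"ty":0.04,"tz":0.05,"ax":0,"ay":0,"az":0}]' 25; python3 -m pendant '[{"jaw":-0.2,"tx":0.2,"ty":0.02,"tz":0,"ax":0,"ay":0,"az":0},{"jaw":-0.2,"tx":0.4,"ty":0.04,"tz":0,"ax":0,"ay":0,"az":0},{"jaw":-0.2,"tx":0.4,"ty":0.04,"tz":0,"ax":0,"ay":0,"az":0}]' 25
```

```text
clock: 32.38
position: [0.5784, -0.0111, 0.0242]
ee_rot: [-0.0, 0.999, 0.05, -0.001]
contact_force: [-4.0, -0.4, 5.0]
width: 0.0394
gripper_force: 25.5
clock: 32.75
position: [0.5835, -0.0107, 0.0242]
ee_rot: [0.0, 0.999, 0.05, 0.0]
contact_force: [-1.8, 0.3, 4.0]
width: 0.0394
gripper_force: 25.3
```

```bash
python3 -m pendant '[{"jaw":-0.2,"tx":0.15,"ty":0.015,"tz":0,"ax":0,"ay":0,"az":0},{"jaw":-0.2,"tx":0.3,"ty":0.03,"tz":0,"ax":0,"ay":0,"az":0},{"jaw":-0.2,"tx":0.3,"ty":0.03,"tz":0,"ax":0,"ay":0,"az":0}]' 25;  python3 -m pendant '[{"jaw":-0.2,"tx":0.1,"ty":0.01,"tz":0,"ax":0,"ay":0,"az":0},{"jaw":-0.2,"tx":0.2,"ty":0.02,"tz":0,"ax":0,"ay":0,"az":0},{"jaw":-0.2,"tx":0.2,"ty":0.02,"tz":0,"ax":0,"ay":0,"az":0}]' 25
```

```text
clock: 33.12
position: [0.5836, -0.0107, 0.0242]
ee_rot: [0.0, 0.999, 0.05, -0.003]
contact_force: [-7.8, -1.6, 7.8]
width: 0.0389
gripper_force: 25.7
clock: 33.5
position: [0.5836, -0.0107, 0.0242]
ee_rot: [0.0, 0.999, 0.05, -0.005]
contact_force: [-11.4, -3.3, 11.3]
width: 0.039
gripper_force: 26.0
```

```bash
python3 -m pendant '[{"jaw":-0.2,"tx":-0.2,"ty":-0.02,"tz":0,"ax":0,"ay":0,"az":0},{"jaw":0.1,"tx":-0.2,"ty":-0.02,"tz":0,"ax":0,"ay":0,"az":0},{"jaw":0.3,"tx":-0.2,"ty":0,"tz":0,"ax":0,"ay":0,"az":0},{"jaw":0.3,"tx":-0.2,"ty":0,"tz":0,"ax":0,"ay":0,"az":0},{"jaw":0.3,"tx":-0.2,"ty":0,"tz":4,"ax":0,"ay":0,"az":0},{"jaw":0.3,"tx":-2,"ty":2,"tz":9,"ax":0,"ay":0,"az":0},{"jaw":0.3,"tx":-5,"ty":7,"tz":12,"ax":0,"ay":0,"az":0},{"jaw":0.3,"tx":-10,"ty":11,"tz":12,"ax":0,"ay":0,"az":0},{"jaw":0.3,"tx":-15,"ty":15,"tz":12,"ax":0,"ay":0,"az":0},{"jaw":0.3,"tx":-15,"ty":15,"tz":12,"ax":0,"ay":0,"az":0}]' 25
python3 - <<'E'
from rig import manip
from h import *
for n in("top","side"):
    im=manip.get_image(n); pickle.dump(im,open(f"pics/{n}6.pkl","wb")); print(n)
    for r in plates(im): print(*r)
    if n=="top":
        cv2.imwrite("pics/t6.png",cv2.resize(im["pixels"][112:190,200:345],None,fx=5.4,fy=5.4,interpolation=cv2.INTER_CUBIC))
E
```

```text
clock: 34.75
position: [0.4344, 0.1416, 0.1444]
ee_rot: [-0.0, 0.999, 0.052, -0.001]
contact_force: [0.7, -0.7, -0.1]
width: 0.0558
gripper_force: 0.0
top
[125.9 170.6] 580.0 343.8 104.5 41.1 -8.7 8.2
[256.9 166.7] 587.7 -9.4 39.5 35.6 -83.7 30.4
[119.8 223.8] 447.9 366.4 103.6 38.4 -0.2 11.5
[361.2 229. ] 422.0 -293.7 65.9 40.7 10.3 12.6
[338.1 240.1] 394.1 -226.5 104.0 40.2 11.4 12.5
side
[237.9 143.7] 577.7 341.9 105.0 45.2 -8.2 7.4
[191.1 150.5] 420.7 357.1 56.7 42.9 6.8 8.1
[280.6 214.1] 587.6 -11.3 41.4 39.1 -85.7 30.3
[386.4 289.2] 719.4 -298.7 32.5 5.1 85.7 46.8
[ 14.5 310.1] -65.9 -63.3 116.7 33.9 -48.4 11.3
[235.1 312.4] 393.1 -228.0 105.2 41.5 12.1 12.9
[252.1 340.4] 408.6 -298.2 103.3 40.4 12.6 13.0
```

View pics/t6.png

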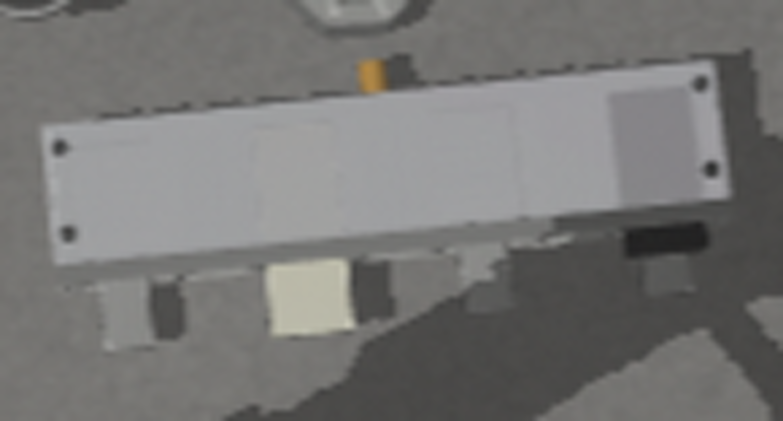

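```bash
python3 -m pendant '[{"jaw":0.3,"tx":3,"ty":5,"tz":0,"ax":0,"ay":0,"az":-5},{"jaw":0.3,"tx":6,"ty":10,"tz":0,"ax":0,"ay":0,"az":-10},{"jaw":0.3,"tx":9,"ty":14,"tz":0,"ax":0,"ay":0,"az":-14.8},{"jaw":0.3,"tx":12,"ty":18,"tz":0,"ax":0,"ay":0,"az":-14.8},{"jaw":0.3,"tx":13.85,"ty":20.2,"tz":-3,"ax":0,"ay":0,"az":-14.8},{"jaw":0.3,"tx":13.85,"ty":20.2,"tz":-7,"ax":0,"ay":0,"az":-14.8},{"jaw":0.3,"tx":13.85,"ty":20.2,"tz":-10,"ax":0,"ay":0,"az":-14.8},{"jaw":0.3,"tx":13.85,"ty":20.2,"tz":-10,"ax":0,"ay":0,"az":-14.8},{"jaw":0.3,"tx":13.85,"ty":20.2,"tz":-10,"ax":0,"ay":0,"az":-14.8}]' 25
python3 - <<'E'
from rig import manip
from h import *
s=manip.get_state(); print(s['position'],np.degrees(2*np.arctan2(s['ee_rot'][2],s['ee_rot'][1])))
for n in("side","top"):
    im=manip.get_image(n); print(n)
    for r in plates(im): print(*r)
E
```

```text
clock: 35.98
position: [0.5787, 0.3416, 0.0451]
ee_rot: [-0.0, 0.997, -0.08, 0.001]
contact_force: [-0.5, -0.4, 1.2]
width: 0.0556
gripper_force: 0.0
[0.57866108 0.34163227 0.04510917] -9.164928734464326
side
[237.6 143.8] 577.3 341.5 104.9 43.0 -8.3 7.7
[198.1 148.6] 445.1 361.9 104.5 45.6 5.3 7.7
[280.4 213.9] 587.5 -11.1 41.7 40.2 -84.1 30.5
[387.4 290.6] 720.7 -295.5 36.8 7.7 79.0 44.1
[ 13.2 307.6] -73.8 -51.8 146.0 35.1 -53.9 11.8
[234.4 313. ] 393.3 -228.6 105.2 42.1 13.0 12.8
[251.9 340.6] 408.1 -298.5 104.9 40.7 12.0 12.9
top
[256.4 166.8] 587.4 -9.1 38.7 35.0 -84.5 30.7
[123.9 181.8] 549.6 347.7 44.0 39.9 -9.2 8.5
[121.5 217.5] 448.0 354.7 104.1 30.4 0.8 7.9
[364.4 234.5] 409.1 -296.6 104.1 40.8 12.6 12.5
[338.4 240.7] 393.7 -225.8 103.5 40.1 12.4 12.7
```

```bash
python3 -m pendant '[{"jaw":0.3,"tx":-0.6,"ty":0.2,"tz":-1.5,"ax":0,"ay":0,"az":0},{"jaw":0.3,"tx":-0.6,"ty":0.2,"tz":-3,"ax":0,"ay":0,"az":0},{"jaw":0.3,"tx":-0.6,"ty":0.2,"tz":-4,"ax":0,"ay":0,"az":0},{"jaw":0.3,"tx":-0.6,"ty":0.2,"tz":-4.2,"ax":0,"ay":0,"az":0},{"jaw":0.1,"tx":-0.6,"ty":0.2,"tz":-4.2,"ax":0,"ay":0,"az":0},{"jaw":-0.05,"tx":-0.6,"ty":0.2,"tz":-4.2,"ax":0,"ay":0,"az":0},{"jaw":-0.2,"tx":-0.6,"ty":0.2,"tz":-4.2,"ax":0,"ay":0,"az":0},{"jaw":-0.2,"tx":-0.6,"ty":0.2,"tz":-4.2,"ax":0,"ay":0,"az":0},{"jaw":-0.2,"tx":-0.6,"ty":0.2,"tz":-4.2,"ax":0,"ay":0,"az":0}]' 25;python3 -m pendant '[{"jaw":-0.2,"tx":0,"ty":0,"tz":3,"ax":0,"ay":0,"az":0},{"jaw":-0.2,"tx":0,"ty":0,"tz":6,"ax":0,"ay":0,"az":0},{"jaw":-0.2,"tx":-2,"ty":-2,"tz":9,"ax":0,"ay":0,"az":5},{"jaw":-0.2,"tx":-4,"ty":-5,"tz":10,"ax":0,"ay":0,"az":10},{"jaw":-0.2,"tx":-6,"ty":-9,"tz":10,"ax":0,"ay":0,"az":14.9},{"jaw":-0.2,"tx":-6,"ty":-14,"tz":10,"ax":0,"ay":0,"az":14.9},{"jaw":-0.2,"tx":-6,"ty":-14,"tz":10,"ax":0,"ay":0,"az":14.9},{"jaw":-0.2,"tx":-6,"ty":-14,"tz":10,"ax":0,"ay":0,"az":14.9}]' 25; python3 -c "
from rig import manip;import numpy as np
s=manip.get_state(); print(s['position'],np.degrees(2*np.arctan2(s['ee_rot'][2],s['ee_rot'][1])))"
```

```text
clock: 37.2
position: [0.5712, 0.344, 0.003]
ee_rot: [-0.0, 0.997, -0.079, 0.001]
contact_force: [0.3, 0.3, 3.3]
width: 0.0387
gripper_force: 25.7
clock: 38.2
position: [0.5106, 0.2038, 0.1022]
ee_rot: [-0.0, 0.999, 0.05, -0.0]
contact_force: [0.2, -0.3, -1.3]
width: 0.0392
gripper_force: 25.9
[0.51061056 0.20378101 0.1021645 ] 5.734136269355838
```

```bash
python3 -m pendant '[{"jaw":-0.2,"tx":0.66,"ty":-5,"tz":0,"ax":0,"ay":0,"az":0},{"jaw":-0.2,"tx":0.66,"ty":-10,"tz":0,"ax":0,"ay":0,"az":0},{"jaw":-0.2,"tx":0.66,"ty":-13.08,"tz":-2,"ax":0,"ay":0,"az":0},{"jaw":-0.2,"tx":0.66,"ty":-13.08,"tz":-5,"ax":0,"ay":0,"az":0},{"jaw":-0.2,"tx":0.66,"ty":-13.08,"tz":-7,"ax":0,"ay":0,"az":0},{"jaw":-0.2,"tx":0.66,"ty":-13.08,"tz":-7.6,"ax":0,"ay":0,"az":0},{"jaw":-0.2,"tx":0.66,"ty":-13.08,"tz":-7.6,"ax":0,"ay":0,"az":0},{"jaw":-0.2,"tx":0.66,"ty":-13.08,"tz":-7.6,"ax":0,"ay":0,"az":0}]' 25
python3 - <<'E'
from rig import manip
from h import *
s=manip.get_state(); print(s['position'],np.degrees(2*np.arctan2(s['ee_rot'][2],s['ee_rot'][1])))
im=manip.get_image("side")
for r in plates(im): print(*r)
E
```

```text
clock: 39.2
position: [0.5182, 0.0734, 0.0271]
ee_rot: [0.0, 0.999, 0.051, 0.001]
contact_force: [-0.1, 0.6, -1.8]
width: 0.0389
gripper_force: 26.1
[0.51817611 0.07340898 0.02706411] 5.836275330249979
[198.1 148.6] 445.8 359.4 105.3 43.1 5.2 8.0
[262.2 194.3] 567.8 70.8 59.1 30.2 53.5 32.1
[237.8 201. ] 494.0 69.6 43.3 43.1 -87.4 32.6
[280.7 213.8] 587.5 -11.8 41.2 39.5 -83.6 30.6
[387.2 290.1] 722.4 -303.4 46.0 11.5 -83.4 46.2
[235.3 312.6] 393.2 -229.2 105.1 40.4 13.0 13.0
[ 14.6 310.3] -64.9 -65.0 115.6 33.0 -47.0 11.2
[251.  341.5] 407.7 -299.0 104.2 40.1 11.6 13.0
```

```bash
python3 -m pendant '[{"jaw":-0.2,"tx":0,"ty":-0.03,"tz":-0.15,"ax":0,"ay":0,"az":0},{"jaw":-0.2,"tx":0.5,"ty":0.02,"tz":-0.15,"ax":0,"ay":0,"az":0},{"jaw":-0.2,"tx":1,"ty":0.07,"tz":-0.15,"ax":0,"ay":0,"az":0},{"jaw":-0.2,"tx":1.5,"ty":0.12,"tz":-0.15,"ax":0,"ay":0,"az":0},{"jaw":-0.2,"tx":2,"ty":0.17,"tz":-0.15,"ax":0,"ay":0,"az":0},{"jaw":-0.2,"tx":2.5,"ty":0.22,"tz":-0.15,"ax":0,"ay":0,"az":0},{"jaw":-0.2,"tx":3,"ty":0.27,"tz":-0.15,"ax":0,"ay":0,"az":0}]' 25; python3 -m pendant '[{"jaw":-0.2,"tx":0.3,"ty":0.03,"tz":0,"ax":0,"ay":0,"az":0},{"jaw":-0.2,"tx":0.6,"ty":0.06,"tz":0,"ax":0,"ay":0,"az":0},{"jaw":-0.2,"tx":0.9,"ty":0.09,"tz":0,"ax":0,"ay":0,"az":0}]' 25
```

```text
clock: 40.12
position: [0.5473, 0.0757, 0.0249]
ee_rot: [0.0, 0.999, 0.051, -0.0]
contact_force: [-2.4, -1.3, 2.0]
width: 0.039
gripper_force: 26.3
clock: 40.5
position: [0.556, 0.0765, 0.0249]
ee_rot: [0.0, 0.999, 0.051, -0.0]
contact_force: [-2.9, -0.1, 3.9]
width: 0.0391
gripper_force: 26.5
```

```bash
python3 -m pendant '[{"jaw":-0.2,"tx":0.5,"ty":0.05,"tz":0.05,"ax":0,"ay":0,"az":0},{"jaw":-0.2,"tx":1,"ty":0.1,"tz":0.05,"ax":0,"ay":0,"az":0},{"jaw":-0.2,"tx":1.5,"ty":0.15,"tz":0.05,"ax":0,"ay":0,"az":0},{"jaw":-0.2,"tx":1.9,"ty":0.19,"tz":0.05,"ax":0,"ay":0,"az":0}]' 25;  python3 -m pendant '[{"jaw":0.1,"tx":0,"ty":0,"tz":0,"ax":0,"ay":0,"az":0},{"jaw":0.3,"tx":0,"ty":0,"tz":0,"ax":0,"ay":0,"az":0},{"jaw":0.3,"tx":-1,"ty":-0.1,"tz":0,"ax":0,"ay":0,"az":0},{"jaw":0.3,"tx":-2,"ty":-0.2,"tz":0,"ax":0,"ay":0,"az":0},{"jaw":0.3,"tx":-3.1,"ty":-0.3,"tz":0,"ax":0,"ay":0,"az":0},{"jaw":0.3,"tx":-3.1,"ty":-0.3,"tz":0,"ax":0,"ay":0,"az":0},{"jaw":0.05,"tx":-3.1,"ty":-0.3,"tz":0,"ax":0,"ay":0,"az":0},{"jaw":-0.1,"tx":-3.1,"ty":-0.3,"tz":0,"ax":0,"ay":0,"az":0},{"jaw":-0.2,"tx":-3.1,"ty":-0.3,"tz":0,"ax":0,"ay":0,"az":0},{"jaw":-0.2,"tx":-3.1,"ty":-0.3,"tz":0,"ax":0,"ay":0,"az":0}]' 25; python3 -m pendant '[{"jaw":-0.2,"tx":0.5,"ty":0.05,"tz":0.03,"ax":0,"ay":0,"az":0},{"jaw":-0.2,"tx":1,"ty":0.1,"tz":0.03,"ax":0,"ay":0,"az":0},{"jaw":-0.2,"tx":1.5,"ty":0.15,"tz":0.03,"ax":0,"ay":0,"az":0}]' 25
```

```text
clock: 41.0
position: [0.5758, 0.0785, 0.0252]
ee_rot: [0.0, 0.999, 0.051, 0.0]
contact_force: [-0.3, 1.0, -1.9]
width: 0.0391
gripper_force: 26.1
clock: 42.25
position: [0.5448, 0.0754, 0.0256]
ee_rot: [0.0, 0.999, 0.051, 0.0]
contact_force: [0.1, -0.6, 2.8]
width: 0.0389
gripper_force: 24.9
clock: 42.62
position: [0.5563, 0.0769, 0.0257]
ee_rot: [0.0, 0.999, 0.051, -0.003]
contact_force: [-5.2, -0.5, 9.3]
width: 0.0386
gripper_force: 25.5
```

```bash
python3 -m pendant '[{"jaw":-0.2,"tx":0,"ty":0,"tz":0.03,"ax":0,"ay":0,"az":0},{"jaw":-0.2,"tx":0.3,"ty":0.03,"tz":0.03,"ax":0,"ay":0,"az":0},{"jaw":-0.2,"tx":0.6,"ty":0.06,"tz":0.03,"ax":0,"ay":0,"az":0},{"jaw":-0.2,"tx":0.6,"ty":0.06,"tz":0.03,"ax":0,"ay":0,"az":0}]' 25; python3 -m pendant '[{"jaw":-0.2,"tx":0.2,"ty":0.02,"tz":0,"ax":0,"ay":0,"az":0},{"jaw":-0.2,"tx":0.4,"ty":0.04,"tz":0,"ax":0,"ay":0,"az":0},{"jaw":-0.2,"tx":0.4,"ty":0.04,"tz":0,"ax":0,"ay":0,"az":0}]' 25;  python3 -m pendant '[{"jaw":-0.2,"tx":0.15,"ty":0.015,"tz":0,"ax":0,"ay":0,"az":0},{"jaw":-0.2,"tx":0.3,"ty":0.03,"tz":0,"ax":0,"ay":0,"az":0},{"jaw":-0.2,"tx":0.3,"ty":0.03,"tz":0,"ax":0,"ay":0,"az":0}]' 25
```

```text
clock: 43.12
position: [0.5659, 0.0776, 0.0258]
ee_rot: [0.0, 0.999, 0.051, 0.0]
contact_force: [-1.9, 0.2, 2.4]
width: 0.039
gripper_force: 25.2
clock: 43.5
position: [0.5701, 0.078, 0.0258]
ee_rot: [0.0, 0.999, 0.05, 0.001]
contact_force: [0.5, 0.3, -0.7]
width: 0.0393
gripper_force: 25.2
clock: 43.88
position: [0.5726, 0.0783, 0.0258]
ee_rot: [0.0, 0.999, 0.051, 0.0]
contact_force: [0.0, -0.5, -1.3]
width: 0.039
gripper_force: 25.2
```

```bash
python3 -m pendant '[{"jaw":-0.2,"tx":0.15,"ty":0.015,"tz":-0.05,"ax":0,"ay":0,"az":0},{"jaw":-0.2,"tx":0.3,"ty":0.03,"tz":-0.05,"ax":0,"ay":0,"az":0},{"jaw":-0.2,"tx":0.3,"ty":0.03,"tz":-0.05,"ax":0,"ay":0,"az":0}]' 25; python3 -m pendant '[{"jaw":-0.2,"tx":0.1,"ty":0.01,"tz":0,"ax":0,"ay":0,"az":0},{"jaw":-0.2,"tx":0.2,"ty":0.02,"tz":0,"ax":0,"ay":0,"az":0},{"jaw":-0.2,"tx":0.2,"ty":0.02,"tz":0,"ax":0,"ay":0,"az":0}]' 25
```

```text
clock: 44.25
position: [0.5726, 0.0783, 0.0257]
ee_rot: [0.0, 0.999, 0.051, -0.003]
contact_force: [-6.6, -1.7, 8.2]
width: 0.039
gripper_force: 26.0
clock: 44.62
position: [0.5726, 0.0783, 0.0257]
ee_rot: [0.0, 0.999, 0.051, -0.005]
contact_force: [-10.3, -2.0, 9.6]
width: 0.039
gripper_force: 26.3
```

```bash
python3 -m pendant '[{"jaw":-0.2,"tx":-0.2,"ty":-0.02,"tz":0,"ax":0,"ay":0,"az":0},{"jaw":0.1,"tx":-0.2,"ty":-0.02,"tz":0,"ax":0,"ay":0,"az":0},{"jaw":0.3,"tx":-0.2,"ty":0,"tz":0,"ax":0,"ay":0,"az":0},{"jaw":0.3,"tx":-0.2,"ty":0,"tz":0,"ax":0,"ay":0,"az":0},{"jaw":0.3,"tx":-0.2,"ty":0,"tz":4,"ax":0,"ay":0,"az":0},{"jaw":0.3,"tx":-3,"ty":3,"tz":9,"ax":0,"ay":0,"az":0},{"jaw":0.3,"tx":-6,"ty":8,"tz":12,"ax":0,"ay":0,"az":0},{"jaw":0.3,"tx":-8,"ty":13,"tz":12,"ax":0,"ay":0,"az":0},{"jaw":0.3,"tx":-10,"ty":18,"tz":12,"ax":0,"ay":0,"az":0},{"jaw":0.3,"tx":-12,"ty":23,"tz":12,"ax":0,"ay":0,"az":0}]' 25; python3 -m pendant '[{"jaw":0.3,"tx":-1.4,"ty":5.2,"tz":0,"ax":0,"ay":0,"az":-0.5},{"jaw":0.3,"tx":-1.4,"ty":5.2,"tz":-4,"ax":0,"ay":0,"az":-0.5},{"jaw":0.3,"tx":-1.4,"ty":5.2,"tz":-9,"ax":0,"ay":0,"az":-0.5},{"jaw":0.3,"tx":-1.4,"ty":5.2,"tz":-10,"ax":0,"ay":0,"az":-0.5},{"jaw":0.3,"tx":-1.4,"ty":5.2,"tz":-10,"ax":0,"ay":0,"az":-0.5},{"jaw":0.3,"tx":-1.4,"ty":5.2,"tz":-10,"ax":0,"ay":0,"az":-0.5}]' 25;python3 - <<'E'
from rig import manip
from h import *
s=manip.get_state(); print(s['position'],np.degrees(2*np.arctan2(s['ee_rot'][2],s['ee_rot'][1])))
for n in("side","top"):
    im=manip.get_image(n); print(n)
    for r in plates(im): print(*r)
E
```

```text
clock: 45.88
position: [0.4569, 0.3105, 0.1458]
ee_rot: [-0.0, 0.999, 0.05, 0.001]
contact_force: [0.9, 0.8, -1.1]
width: 0.0554
gripper_force: 0.0
clock: 46.62
position: [0.4449, 0.3615, 0.0473]
ee_rot: [-0.001, 0.999, 0.046, 0.002]
contact_force: [0.3, 0.2, 0.4]
width: 0.0554
gripper_force: 0.0
[0.44488947 0.36152196 0.04729803] 5.271047262554338
side
[197.8 148.6] 445.0 360.8 105.3 44.4 5.3 7.7
[266.  192.4] 578.0 78.7 40.9 37.4 -84.8 30.4
[280.4 214. ] 587.6 -12.2 40.7 39.6 -85.3 30.3
[ 79.5 251.5] 69.8 55.6 100.0 26.4 -47.8 10.3
[387.8 290.8] 720.0 -296.4 33.2 6.2 83.3 44.3
[ 13.3 307.7] -74.6 -50.6 151.4 35.1 -55.7 11.6
[235.  312.9] 393.5 -229.1 104.8 38.6 11.5 12.8
[251.1 341.5] 407.9 -299.5 104.1 40.4 11.1 13.0
top
[256.8 166.9] 587.6 -9.5 37.6 35.7 -85.0 30.4
[224.3 170.1] 578.8 78.3 34.8 32.6 -89.9 30.3
[115.9 205.3] 485.1 366.4 37.9 29.8 89.6 8.7
[118.3 232.4] 414.1 359.0 40.5 37.4 -85.4 8.4
[368.5 248.3] 374.1 -304.1 40.4 33.0 -73.7 12.7
[229.  369.8] 66.5 58.6 107.9 31.6 -44.6 10.9
```

```bash
python3 -m pendant '[{"jaw":0.3,"tx":-0.6,"ty":-0.1,"tz":-1.5,"ax":0,"ay":0,"az":0},{"jaw":0.3,"tx":-0.6,"ty":-0.1,"tz":-3,"ax":0,"ay":0,"az":0},{"jaw":0.3,"tx":-0.6,"ty":-0.1,"tz":-4.2,"ax":0,"ay":0,"az":0},{"jaw":0.3,"tx":-0.6,"ty":-0.1,"tz":-4.4,"ax":0,"ay":0,"az":0},{"jaw":0.1,"tx":-0.6,"ty":-0.1,"tz":-4.4,"ax":0,"ay":0,"az":0},{"jaw":-0.05,"tx":-0.6,"ty":-0.1,"tz":-4.4,"ax":0,"ay":0,"az":0},{"jaw":-0.2,"tx":-0.6,"ty":-0.1,"tz":-4.4,"ax":0,"ay":0,"az":0},{"jaw":-0.2,"tx":-0.6,"ty":-0.1,"tz":-4.4,"ax":0,"ay":0,"az":0},{"jaw":-0.2,"tx":-0.6,"ty":-0.1,"tz":-4.4,"ax":0,"ay":0,"az":0}]' 25;python3 -m pendant '[{"jaw":-0.2,"tx":0,"ty":0,"tz":3,"ax":0,"ay":0,"az":0},{"jaw":-0.2,"tx":0,"ty":0,"tz":7,"ax":0,"ay":0,"az":0},{"jaw":-0.2,"tx":1,"ty":-4,"tz":10,"ax":0,"ay":0,"az":0},{"jaw":-0.2,"tx":2,"ty":-9,"tz":10,"ax":0,"ay":0,"az":0.4},{"jaw":-0.2,"tx":3,"ty":-14,"tz":10,"ax":0,"ay":0,"az":0.4},{"jaw":-0.2,"tx":4,"ty":-19,"tz":10,"ax":0,"ay":0,"az":0.4},{"jaw":-0.2,"tx":5,"ty":-24,"tz":10,"ax":0,"ay":0,"az":0.4},{"jaw":-0.2,"tx":6,"ty":-29,"tz":10,"ax":0,"ay":0,"az":0.4},{"jaw":-0.2,"tx":7,"ty":-34,"tz":10,"ax":0,"ay":0,"az":0.4},{"jaw":-0.2,"tx":8,"ty":-39,"tz":10,"ax":0,"ay":0,"az":0.4}]' 25;  python3 -m pendant '[{"jaw":-0.2,"tx":1,"ty":-4,"tz":0,"ax":0,"ay":0,"az":0},{"jaw":-0.2,"tx":1.5,"ty":-7,"tz":0,"ax":0,"ay":0,"az":0},{"jaw":-0.2,"tx":1.5,"ty":-7.5,"tz":0,"ax":0,"ay":0,"az":0},{"jaw":-0.2,"tx":1.5,"ty":-7.5,"tz":-2,"ax":0,"ay":0,"az":0},{"jaw":-0.2,"tx":1.5,"ty":-7.5,"tz":-4,"ax":0,"ay":0,"az":0},{"jaw":-0.2,"tx":1.5,"ty":-7.5,"tz":-4,"ax":0,"ay":0,"az":0},{"jaw":-0.2,"tx":1.5,"ty":-7.5,"tz":-4,"ax":0,"ay":0,"az":0}]' 25; python3 -c "
from rig import manip;import numpy as np
s=manip.get_state(); print(s['position'],np.degrees(2*np.arctan2(s['ee_rot'][2],s['ee_rot'][1])))"
```

```text
clock: 47.85
position: [0.4377, 0.3602, 0.002]
ee_rot: [-0.0, 0.999, 0.046, 0.001]
contact_force: [-0.3, 1.6, 4.6]
width: 0.039
gripper_force: 25.9
clock: 49.1
position: [0.5164, -0.032, 0.1007]
ee_rot: [-0.0, 0.999, 0.05, -0.001]
contact_force: [-0.2, 0.5, -1.9]
width: 0.039
gripper_force: 26.4
clock: 49.98
position: [0.5322, -0.1047, 0.0617]
ee_rot: [-0.0, 0.999, 0.05, -0.0]
contact_force: [-0.3, -0.6, -1.8]
width: 0.0389
gripper_force: 26.4
[ 0.53221857 -0.10470143  0.06172262] 5.734490623996997
```

```bash
python3 -m pendant '[{"jaw":-0.2,"tx":0,"ty":-0.17,"tz":-2,"ax":0,"ay":0,"az":0},{"jaw":-0.2,"tx":0,"ty":-0.17,"tz":-3.3,"ax":0,"ay":0,"az":0},{"jaw":-0.2,"tx":0,"ty":-0.17,"tz":-3.65,"ax":0,"ay":0,"az":0},{"jaw":-0.2,"tx":0,"ty":-0.17,"tz":-3.65,"ax":0,"ay":0,"az":0},{"jaw":-0.2,"tx":0,"ty":-0.17,"tz":-3.65,"ax":0,"ay":0,"az":0}]' 25;  python3 -m pendant '[{"jaw":-0.2,"tx":0.5,"ty":0.05,"tz":0,"ax":0,"ay":0,"az":0},{"jaw":-0.2,"tx":1,"ty":0.1,"tz":0,"ax":0,"ay":0,"az":0},{"jaw":-0.2,"tx":1.5,"ty":0.15,"tz":0,"ax":0,"ay":0,"az":0},{"jaw":-0.2,"tx":2,"ty":0.2,"tz":0,"ax":0,"ay":0,"az":0},{"jaw":-0.2,"tx":2.5,"ty":0.25,"tz":0,"ax":0,"ay":0,"az":0},{"jaw":-0.2,"tx":3,"ty":0.3,"tz":0,"ax":0,"ay":0,"az":0}]' 25
```

```text
clock: 50.6
position: [0.5328, -0.1071, 0.0255]
ee_rot: [0.0, 0.999, 0.05, 0.001]
contact_force: [0.6, -0.3, -1.9]
width: 0.0392
gripper_force: 26.4
clock: 51.35
position: [0.5626, -0.1039, 0.0249]
ee_rot: [0.0, 0.999, 0.05, -0.0]
contact_force: [-0.6, -0.3, -1.8]
width: 0.0389
gripper_force: 26.4
```

```bash
python3 -m pendant '[{"jaw":-0.2,"tx":0.3,"ty":0.07,"tz":0,"ax":0,"ay":0,"az":0},{"jaw":-0.2,"tx":0.6,"ty":0.1,"tz":0,"ax":0,"ay":0,"az":0},{"jaw":-0.2,"tx":0.9,"ty":0.13,"tz":0,"ax":0,"ay":0,"az":0}]' 25; python3 -m pendant '[{"jaw":-0.2,"tx":0.4,"ty":0.04,"tz":0,"ax":0,"ay":0,"az":0},{"jaw":-0.2,"tx":0.8,"ty":0.08,"tz":0,"ax":0,"ay":0,"az":0}]' 25
```

```text
clock: 51.72
position: [0.5714, -0.1026, 0.025]
ee_rot: [0.0, 0.999, 0.05, 0.0]
contact_force: [1.0, 0.4, -2.1]
width: 0.039
gripper_force: 26.4
clock: 51.98
position: [0.5795, -0.1018, 0.0249]
ee_rot: [0.0, 0.999, 0.05, 0.0]
contact_force: [0.4, 0.5, -3.0]
width: 0.0394
gripper_force: 26.4
```

```bash
python3 -m pendant '[{"jaw":-0.2,"tx":0.5,"ty":0.05,"tz":-0.05,"ax":0,"ay":0,"az":0},{"jaw":-0.2,"tx":1,"ty":0.1,"tz":-0.05,"ax":0,"ay":0,"az":0},{"jaw":-0.2,"tx":1.4,"ty":0.14,"tz":-0.05,"ax":0,"ay":0,"az":0},{"jaw":-0.2,"tx":1.4,"ty":0.14,"tz":-0.05,"ax":0,"ay":0,"az":0}]' 25;  python3 -m pendant '[{"jaw":0.1,"tx":0,"ty":0,"tz":0,"ax":0,"ay":0,"az":0},{"jaw":0.3,"tx":0,"ty":0,"tz":0,"ax":0,"ay":0,"az":0},{"jaw":0.3,"tx":-1,"ty":-0.1,"tz":0,"ax":0,"ay":0,"az":0},{"jaw":0.3,"tx":-2,"ty":-0.2,"tz":0,"ax":0,"ay":0,"az":0},{"jaw":0.3,"tx":-3.1,"ty":-0.3,"tz":0,"ax":0,"ay":0,"az":0},{"jaw":0.3,"tx":-3.1,"ty":-0.3,"tz":0,"ax":0,"ay":0,"az":0},{"jaw":0.05,"tx":-3.1,"ty":-0.3,"tz":0,"ax":0,"ay":0,"az":0},{"jaw":-0.1,"tx":-3.1,"ty":-0.3,"tz":0,"ax":0,"ay":0,"az":0},{"jaw":-0.2,"tx":-3.1,"ty":-0.3,"tz":0,"ax":0,"ay":0,"az":0},{"jaw":-0.2,"tx":-3.1,"ty":-0.3,"tz":0,"ax":0,"ay":0,"az":0}]' 25; python3 -m pendant '[{"jaw":-0.2,"tx":0.4,"ty":0.04,"tz":0.05,"ax":0,"ay":0,"az":0},{"jaw":-0.2,"tx":0.8,"ty":0.08,"tz":0.05,"ax":0,"ay":0,"az":0},{"jaw":-0.2,"tx":1.2,"ty":0.12,"tz":0.05,"ax":0,"ay":0,"az":0},{"jaw":-0.2,"tx":1.2,"ty":0.12,"tz":0.05,"ax":0,"ay":0,"az":0}]' 25
```

```text
clock: 52.48
position: [0.5937, -0.1004, 0.0244]
ee_rot: [0.0, 0.999, 0.05, 0.0]
contact_force: [-0.4, 0.0, -2.8]
width: 0.0392
gripper_force: 26.4
clock: 53.72
position: [0.5627, -0.1036, 0.0247]
ee_rot: [0.0, 0.999, 0.05, 0.0]
contact_force: [0.1, -0.7, 3.1]
width: 0.0391
gripper_force: 24.9
clock: 54.22
position: [0.5748, -0.102, 0.0248]
ee_rot: [-0.0, 0.999, 0.05, 0.0]
contact_force: [-2.4, 0.3, 3.0]
width: 0.0393
gripper_force: 25.1
```

```bash
python3 -m pendant '[{"jaw":-0.2,"tx":0.4,"ty":0.04,"tz":0,"ax":0,"ay":0,"az":0},{"jaw":-0.2,"tx":0.8,"ty":0.08,"tz":0,"ax":0,"ay":0,"az":0},{"jaw":-0.2,"tx":1.2,"ty":0.12,"tz":0,"ax":0,"ay":0,"az":0},{"jaw":-0.2,"tx":1.2,"ty":0.12,"tz":0,"ax":0,"ay":0,"az":0}]' 25;  python3 -m pendant '[{"jaw":-0.2,"tx":0.15,"ty":0.015,"tz":0,"ax":0,"ay":0,"az":0},{"jaw":-0.2,"tx":0.3,"ty":0.03,"tz":0,"ax":0,"ay":0,"az":0},{"jaw":-0.2,"tx":0.3,"ty":0.03,"tz":0,"ax":0,"ay":0,"az":0}]' 25;  python3 -m pendant '[{"jaw":-0.2,"tx":0.15,"ty":0.015,"tz":0,"ax":0,"ay":0,"az":0},{"jaw":-0.2,"tx":0.3,"ty":0.03,"tz":0,"ax":0,"ay":0,"az":0},{"jaw":-0.2,"tx":0.3,"ty":0.03,"tz":0,"ax":0,"ay":0,"az":0}]' 25
```

```text
clock: 54.72
position: [0.5876, -0.101, 0.0248]
ee_rot: [0.0, 0.999, 0.05, 0.001]
contact_force: [-0.4, 0.2, 1.3]
width: 0.039
gripper_force: 25.3
clock: 55.1
position: [0.5895, -0.1007, 0.0248]
ee_rot: [0.0, 0.999, 0.05, 0.0]
contact_force: [-1.0, -0.0, 0.5]
width: 0.0392
gripper_force: 25.3
clock: 55.48
position: [0.5915, -0.1005, 0.0248]
ee_rot: [-0.0, 0.999, 0.05, -0.001]
contact_force: [-4.3, -1.5, 2.9]
width: 0.0389
gripper_force: 25.5
```

```bash
python3 -m pendant '[{"jaw":-0.2,"tx":0.15,"ty":0.015,"tz":0,"ax":0,"ay":0,"az":0},{"jaw":-0.2,"tx":0.3,"ty":0.03,"tz":0,"ax":0,"ay":0,"az":0},{"jaw":-0.2,"tx":0.3,"ty":0.03,"tz":0,"ax":0,"ay":0,"az":0}]' 25;  python3 -m pendant '[{"jaw":-0.2,"tx":-0.3,"ty":-0.03,"tz":0,"ax":0,"ay":0,"az":0},{"jaw":0.1,"tx":-0.3,"ty":-0.03,"tz":0,"ax":0,"ay":0,"az":0},{"jaw":0.3,"tx":-0.3,"ty":0,"tz":0,"ax":0,"ay":0,"az":0},{"jaw":0.3,"tx":-0.3,"ty":0,"tz":0,"ax":0,"ay":0,"az":0},{"jaw":0.3,"tx":-0.3,"ty":0,"tz":4,"ax":0,"ay":0,"az":0},{"jaw":0.3,"tx":-2,"ty":-2,"tz":9,"ax":0,"ay":0,"az":-5},{"jaw":0.3,"tx":-5,"ty":-6,"tz":12,"ax":0,"ay":0,"az":-10},{"jaw":0.3,"tx":-8,"ty":-11,"tz":12,"ax":0,"ay":0,"az":-20},{"jaw":0.3,"tx":-9,"ty":-16,"tz":12,"ax":0,"ay":0,"az":-30},{"jaw":0.3,"tx":-9,"ty":-21,"tz":12,"ax":0,"ay":0,"az":-40}]' 25; python3 -m pendant '[{"jaw":0.3,"tx":0,"ty":-2,"tz":0,"ax":0,"ay":0,"az":-10},{"jaw":0.3,"tx":0,"ty":-3,"tz":0,"ax":0,"ay":0,"az":-20},{"jaw":0.3,"tx":0,"ty":-3,"tz":0,"ax":0,"ay":0,"az":-30},{"jaw":0.3,"tx":0,"ty":-3,"tz":0,"ax":0,"ay":0,"az":-30}]' 60
python3 - <<'E'
from rig import manip
from h import *
s=manip.get_state(); print(s['position'],np.degrees(2*np.arctan2(s['ee_rot'][2],s['ee_rot'][1])))
for n in("side","top"):
    im=manip.get_image(n); print(n)
    for r in plates(im): print(*r)
    if n=="top": cv2.imwrite("pics/t7.png",cv2.resize(im["pixels"],(800,600),interpolation=cv2.INTER_CUBIC))
E
```

```text
clock: 55.85
position: [0.5914, -0.1005, 0.0248]
ee_rot: [0.0, 0.999, 0.05, -0.004]
contact_force: [-10.1, -2.5, 7.7]
width: 0.0389
gripper_force: 25.9
clock: 57.1
position: [0.5047, -0.3116, 0.1455]
ee_rot: [0.0, 0.955, -0.298, 0.001]
contact_force: [0.8, 0.8, -0.8]
width: 0.0553
gripper_force: 0.0
clock: 57.6
position: [0.5055, -0.3404, 0.1448]
ee_rot: [-0.0, 0.847, -0.531, 0.0]
contact_force: [-0.2, -0.4, -0.4]
width: 0.0556
gripper_force: 0.0
[ 0.50548456 -0.34040517  0.14480718] -64.20683987406129
side
[265.8 192.5] 577.9 77.7 40.7 39.2 -83.9 30.0
[280.5 214.1] 587.8 -11.0 41.4 39.2 -83.1 30.1
[296.4 238.2] 596.6 -101.1 41.1 38.9 -85.0 30.6
[ 73.  248.1] 56.3 71.2 55.8 28.3 -53.3 10.7
[389.6 292.1] 724.7 -305.7 50.5 14.5 -77.1 43.9
[236.1 312. ] 393.9 -228.2 103.4 40.1 12.3 12.9
[ 12.  308.5] -73.4 -55.5 93.8 32.6 -45.8 11.4
[252.3 340.8] 408.2 -298.2 105.2 41.0 12.3 13.0
top
[290.3 163.4] 597.2 -98.7 39.7 36.0 -84.9 30.7
[256.9 166.7] 587.6 -9.5 39.2 36.0 -82.3 30.5
[223.5 170.2] 578.6 79.3 38.4 36.1 -84.0 30.3
[359.  218.4] 450.3 -287.2 38.8 19.3 -75.7 12.3
[335.1 229.2] 419.8 -220.6 51.2 40.6 11.3 13.0
```

View pics/t7.png

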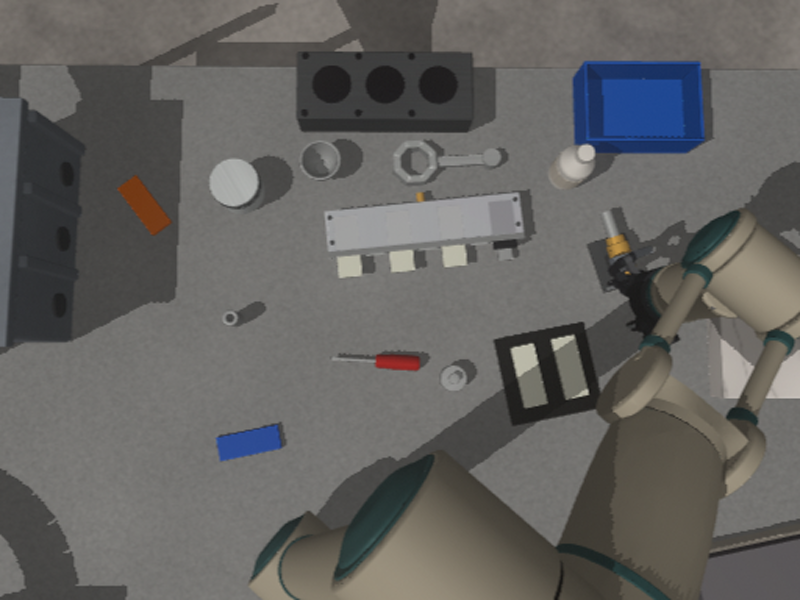

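```bash
python3 -m pendant '[{"jaw":0.3,"tx":4,"ty":-2,"tz":0,"ax":0,"ay":0,"az":-5},{"jaw":0.3,"tx":8.5,"ty":-4,"tz":0,"ax":0,"ay":0,"az":-11.3},{"jaw":0.3,"tx":8.5,"ty":-4,"tz":0,"ax":0,"ay":0,"az":-11.3},{"jaw":0.3,"tx":8.5,"ty":-4,"tz":-3,"ax":0,"ay":0,"az":-11.3},{"jaw":0.3,"tx":8.5,"ty":-4,"tz":-3,"ax":0,"ay":0,"az":-11.3}]' 60; python3 -c "
from rig import manip;import numpy as np
s=manip.get_state(); print(s['position'],np.degrees(2*np.arctan2(s['ee_rot'][2],s['ee_rot'][1])))"
```

```text
clock: 58.32
position: [0.588, -0.3783, 0.1124]
ee_rot: [0.0, 0.791, -0.612, -0.003]
contact_force: [0.2, -0.1, -0.2]
width: 0.0556
gripper_force: 0.0
[ 0.58803603 -0.37826894  0.11240951] -75.49428330753499
```

```bash
python3 -m pendant '[{"jaw":0.3,"tx":0.2,"ty":-0.1,"tz":-2,"ax":0,"ay":0,"az":0},{"jaw":0.3,"tx":0.2,"ty":-0.1,"tz":-4,"ax":0,"ay":0,"az":0},{"jaw":0.3,"tx":0.2,"ty":-0.1,"tz":-4,"ax":0,"ay":0,"az":0},{"jaw":-0.2,"tx":0.2,"ty":-0.1,"tz":-4,"ax":0,"ay":0,"az":0},{"jaw":-0.5,"tx":0.2,"ty":-0.1,"tz":-4,"ax":0,"ay":0,"az":0},{"jaw":-1,"tx":0.2,"ty":-0.1,"tz":-4,"ax":0,"ay":0,"az":0},{"jaw":-1,"tx":0.2,"ty":-0.1,"tz":-4,"ax":0,"ay":0,"az":0},{"jaw":-1,"tx":0.2,"ty":-0.1,"tz":-4,"ax":0,"ay":0,"az":0},{"jaw":-1,"tx":0.2,"ty":-0.1,"tz":-4,"ax":0,"ay":0,"az":0}]' 60; python3 -c "
from rig import manip;import numpy as np
s=manip.get_state(); print(s['position'],s['moment'],np.degrees(2*np.arctan2(s['ee_rot'][2],s['ee_rot'][1])))"
```

```text
clock: 59.45
position: [0.5915, -0.3819, 0.0762]
ee_rot: [0.001, 0.791, -0.612, 0.0]
contact_force: [-4.5, 0.1, 6.1]
width: 0.0107
gripper_force: 59.2
[ 0.59150589 -0.38189062  0.07623508] [-0.18468145  0.73994241  0.71289226] -75.49751973494853
```

```bash
python3 -m pendant '[{"jaw":-1,"tx":0,"ty":0,"tz":0,"ax":0,"ay":0,"az":7},{"jaw":-1,"tx":0,"ty":0,"tz":0,"ax":0,"ay":0,"az":15},{"jaw":-1,"tx":0,"ty":0,"tz":0,"ax":0,"ay":0,"az":23},{"jaw":-1,"tx":0,"ty":0,"tz":0,"ax":0,"ay":0,"az":31},{"jaw":-1,"tx":0,"ty":0,"tz":0,"ax":0,"ay":0,"az":38},{"jaw":-1,"tx":0,"ty":0,"tz":0,"ax":0,"ay":0,"az":43},{"jaw":-1,"tx":0,"ty":0,"tz":0,"ax":0,"ay":0,"az":46},{"jaw":-1,"tx":0,"ty":0,"tz":0,"ax":0,"ay":0,"az":46},{"jaw":-1,"tx":0,"ty":0,"tz":0,"ax":0,"ay":0,"az":46},{"jaw":-1,"tx":0,"ty":0,"tz":0,"ax":0,"ay":0,"az":46}]' 60; python3 -m pendant '[{"jaw":-0.5,"tx":0,"ty":0,"tz":0,"ax":0,"ay":0,"az":0},{"jaw":0.1,"tx":0,"ty":0,"tz":0,"ax":0,"ay":0,"az":0},{"jaw":0.3,"tx":0,"ty":0,"tz":0,"ax":0,"ay":0,"az":0},{"jaw":0.3,"tx":0,"ty":0,"tz":3,"ax":0,"ay":0,"az":0},{"jaw":0.3,"tx":0,"ty":0,"tz":8,"ax":0,"ay":0,"az":0},{"jaw":0.3,"tx":-5,"ty":3,"tz":12,"ax":0,"ay":0,"az":10},{"jaw":0.3,"tx":-10,"ty":6,"tz":13,"ax":0,"ay":0,"az":20},{"jaw":0.3,"tx":-15,"ty":10,"tz":13,"ax":0,"ay":0,"az":30},{"jaw":0.3,"tx":-20,"ty":14,"tz":13,"ax":0,"ay":0,"az":30},{"jaw":0.3,"tx":-25,"ty":20,"tz":13,"ax":0,"ay":0,"az":30}]' 60
python3 - <<'E'
from rig import manip
from h import *
im=manip.get_image("top"); print(*plates(im),sep="\n"); P=cloud(im)
m=(P[...,2]>.08)&(P[...,2]<.1)&(abs(P[...,0]-.59)<.05)&(abs(P[...,1]+.38)<.05)
print(m.sum(),cv2.minAreaRect((P[m][:,:2]*1000).astype(np.float32)))
cv2.imwrite("pics/v8.png",cv2.resize(im["pixels"][125:205,370:420],None,fx=7,fy=7,interpolation=cv2.INTER_CUBIC))
print(*plates(manip.get_image("side")),sep="\n")
E
```

```text
clock: 60.7
position: [0.5912, -0.3821, 0.0762]
ee_rot: [0.001, 0.967, -0.256, -0.0]
contact_force: [-5.1, -0.9, 5.6]
width: 0.0104
gripper_force: 58.6
clock: 61.95
position: [0.3555, -0.197, 0.2049]
ee_rot: [0.0, 1.0, 0.003, 0.0]
contact_force: [-0.5, 0.0, 0.9]
width: 0.0556
gripper_force: 0.0
(array([290.4, 163.4]), 597.4, -99.0, 39.6, 35.8, -83.1, np.float64(30.5))
(array([256.9, 166.8]), 587.7, -9.4, 39.2, 35.4, -83.1, np.float64(30.6))
(array([223.4, 170.2]), 578.5, 79.6, 39.1, 35.8, -84.1, np.float64(29.9))
(array([362.3, 227.3]), 427.1, -292.7, 66.5, 40.7, 12.9, np.float64(12.6))
(array([337.2, 236.8]), 400.6, -224.9, 91.2, 40.2, 12.6, np.float64(12.7))
157 ((590.5137329101562, -380.80419921875), (12.670823097229004, 66.57377624511719), 61.00278091430664)
(array([265.7, 192.5]), 577.8, 77.2, 41.0, 40.1, -82.1, np.float64(30.4))
(array([280.6, 214. ]), 587.2, -10.8, 41.8, 39.8, -82.5, np.float64(30.4))
(array([297.7, 238.6]), 597.3, -100.9, 41.3, 39.7, -84.6, np.float64(30.4))
(array([ 72.1, 247.7]), 51.5, 72.3, 50.6, 28.6, -41.2, np.float64(10.6))
(array([390.2, 292.9]), 724.7, -309.7, 50.6, 14.3, -68.2, np.float64(43.2))
(array([235.8, 312.1]), 393.9, -228.0, 103.6, 41.3, 11.5, np.float64(12.9))
(array([ 12.4, 308.6]), -73.5, -55.1, 96.4, 32.6, -47.7, np.float64(11.9))
(array([252.6, 340.2]), 408.9, -298.3, 104.1, 40.8, 12.1, np.float64(12.9))
```

View pics/v8.png

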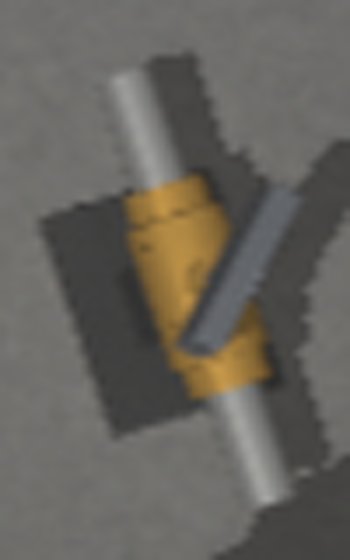

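```bash
python3 -m pendant '[{"jaw":0.3,"tx":0,"ty":0,"tz":0,"ax":0,"ay":0,"az":0},{"jaw":0.3,"tx":0,"ty":0,"tz":0,"ax":0,"ay":0,"az":0},{"jaw":0.3,"tx":0,"ty":0,"tz":0,"ax":0,"ay":0,"az":0}]' 60; python3 -c "
from rig import manip;print(manip.sign_off())"
```

```text
clock: 62.42
position: [0.358, -0.1992, 0.2048]
ee_rot: [0.0, 1.0, 0.003, 0.0]
contact_force: [-0.3, -0.6, 0.3]
width: 0.0552
gripper_force: 0.0
the job is handed in; nothing more can be done
None
```

I shut the valve, laid both finished plates flat on the pad, slid all three waiting plates home, set the valve to about 45 degrees, and handed the job in at 62 s; the last pictures agree, but sign-off returned no verdict.

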